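# Set out the buffing station: wheels, bar and tin into their nests

## Task

Set out the buffing station: put the large wheel, the small wheel, the bar of compound and the square tin each into the wooden nest whose recess matches it in shape and size, standing or lying flat on the bottom of the recess, and let go. The square tin is the middle one of three in the narrow rack; take it out without disturbing the round can on either side of it. Set things down, do not drop them.

Things in the scene. Friction and masses are not known exactly. Their poses are not given: they have to be found in the camera images.
- wheel_large: Large off-white felt buffing wheel with a steel disc on its face, 62 mm diameter. Lies flat on the bench, loose; origin at the centre of its underside, z up along its axis; 26 mm high. 120 g or so.
- wheel_small: Small off-white felt buffing wheel with a steel disc on its face, 42 mm diameter. Lies flat on the bench, loose; origin at the centre of its underside, z up along its axis; 26 mm high. 60 g or so.
- bar: Bar of polishing compound in a brown wrapper with a pale paper band, 98 mm long (its x) by 30 mm wide (its y) by 26 mm high. Lies flat on the bench, loose, turned any way; origin at the centre of its underside, z up. 160 g or so.
- tin: Square steel tin, 38 x 38 mm (sides along its x, y), 82 mm high plus a round black cap 26 mm across, 8 mm high. Loose in the middle cell of the grey rack, on its floor 4 mm above the bench; about 200 g. Origin: centre of underside, z up. The row of cans runs along its y; only the faces that look along its x are free: the gaps to the cans (13 mm) are too narrow for a finger.
- can_a: Round aluminium can, 38 mm diameter, 88 mm high, upright and loose in an end cell of the rack, 51 mm from the tin. Origin: centre of underside, z up. The rack is fixed: three open cells in a row along the line can_a - tin - can_b, walls reaching 30 mm above the bench, 158 mm long, 54 mm wide, floor 4 mm above the bench, about 4 mm play round each thing.
- can_b: Round aluminium can like can_a, in the cell on the other side of the tin. Not to be disturbed. Origin at the centre of its underside, z up.
- nest_large: Plywood nest for the large wheel, 100 x 100 mm, with a round recess 78 mm across in its middle. Fixed to the bench. 12 mm high in all, recess 8 mm deep, so its floor (dark rubber) is 4 mm above the bench. Origin at the centre of its underside, z up.
- nest_small: Plywood nest for the small wheel, 80 x 80 mm, with a round recess 58 mm across in its middle. Fixed to the bench. 12 mm high in all, recess 8 mm deep, so its floor (dark rubber) is 4 mm above the bench. Origin at the centre of its underside, z up.
- nest_bar: Plywood nest for the bar, 136 mm long (its x) by 68 mm wide (its y), with an oblong recess 114 x 46 mm in its middle, long side along its x. Fixed to the bench. 12 mm high in all, recess 8 mm deep, so its floor (dark rubber) is 4 mm above the bench. Origin at the centre of its underside, z up.
- nest_tin: Plywood nest for the square tin, 80 x 80 mm, with a square recess 54 x 54 mm in its middle, sides along its x and y. Fixed to the bench. 12 mm high in all, recess 8 mm deep, so its floor (dark rubber) is 4 mm above the bench. Origin at the centre of its underside, z up.
There are look-alikes about, which are no part of the job. What is shaped like the tin but purple is not meant.

How it is judged (in metres and radians):
At the end, for the whole second after the job is handed in: Each thing in its own nest: centre within 14 mm of the nest's centre, underside in the recess (under 8 mm above the bench-side of the nest; its floor is at 4), within 0.1 rad of flat, at rest, released; both round cans within 20 mm of their start and 0.2 rad of upright (horizontal distance between wheel_large and nest_large below 0.014 m and z of wheel_large in the frame of nest_large below 0.008 m and angle between each of wheel_large, wheel_small, bar, tin's own z axis and vertical below 0.1 rad and linear speed of each of wheel_large, wheel_small, bar, tin below 0.02 m/s and contact force between each of wheel_large, wheel_small, bar, tin and the fingers below 0.05 N and horizontal distance between wheel_small and nest_small below 0.014 m and z of wheel_small in the frame of nest_small below 0.008 m and horizontal distance between bar and nest_bar below 0.014 m and z of bar in the frame of nest_bar below 0.008 m and horizontal distance between tin and nest_tin below 0.014 m and z of tin in the frame of nest_tin below 0.008 m and distance of each of can_a, can_b from where it was at the start of the episode below 0.02 m and angle between each of can_a, can_b's own z axis and vertical below 0.2 rad); the robot touches nothing.
It fails at once if a round can beside the square tin is lifted out, shifted by more than 20 mm or tipped over (distance of any of can_a, can_b from where it was at the start of the episode above 0.02 m or angle between any of can_a, can_b's own z axis and vertical above 0.4 rad).
It fails at once if one of the four things is dropped: it falls free, faster than 0.3 m/s, with its underside still more than 60 mm above the bench ((height (world z) of wheel_large above 0.06 m and linear speed of wheel_large above 0.3 m/s and contact force between wheel_large and anything else below 0.01 N) or (height (world z) of wheel_small above 0.06 m and linear speed of wheel_small above 0.3 m/s and contact force between wheel_small and anything else below 0.01 N) or (height (world z) of bar above 0.06 m and linear speed of bar above 0.3 m/s and contact force between bar and anything else below 0.01 N) or (height (world z) of tin above 0.06 m and linear speed of tin above 0.3 m/s and contact force between tin and anything else below 0.01 N)).
It also fails if it takes over 109 s, if anything falls off the work surface, if the arm or the gripper's body presses on something with over 40 N, if the wrist force passes 120 N, or if a joint passes its speed limit or range.

## Robot

A 7-joint arm with a two-finger parallel gripper is mounted at the origin on the work surface. World frame = base frame: x ahead of the robot, y to its left, z up, the work surface at z = 0. Lengths are in mm, angles in rad, forces in N, time in s.
With the tool pointing down it reaches from about 400 to 875 mm from the base axis. Payload 4.4 kg.
Tool frame: the origin (TCP) lies at the very end of the fingers, on their centre line; the grasp point (between the pads) lies 19 mm behind it; z points along the fingers, y is the direction in which the jaws open and shut (so a half turn about z gives the same grasp; the last joint's range is limited). The gripper opens to 85 mm and grips with 20 to 120 N. Pads are 22 mm wide; open, the fingers measure 114 mm over their backs; the gripper's body (76 mm by 85 mm) begins 54 mm behind the grasp point. The pads swing forward as they close: fully open they stand 13 mm farther back than shut.
Start: joints at [1.126, 0.628, 0.038, 1.517, -0.027, 0.996, -0.02], TCP at [240.403, -603.924, 196.713] pointing down, gripper open.
Joint ranges: [-3.06, 3.06], [-0.37, 2.12], [-1.25, 1.32], [0.18, 2.47], [-1.1, 4.24], [0.23, 1.98], [-2.94, 2.94]. Speed limits (rad/s): [2.57, 2.57, 3.14, 3.14, 3.14, 3.14, 3.14].

## Interface

Orientations are given as [roll, pitch, yaw] about the fixed x, y, z axes, in that order (R = Rz(yaw) Ry(pitch) Rx(roll)).
In Python, from cell import read_state, get_image, calibration, finish_job gives the robot as it stands. The module is installed in compiled form; this text tells all that it offers.
- The arm moves only by the tool apply_moves, never from a script. Its argument "increments" is a list of rows, each an object of numbers: "tx", "ty", "tz": the shift along the world's x, y, z in m; "rx", "ry", "rz": the turn, a rotation vector about the world's x, y, z in units of 5 degrees (1.0 is 5 degrees); "claw": the finger opening in m, from 0 to 0.0854. In form: [{"tx": .., "ty": .., "tz": .., "rx": .., "ry": .., "rz": .., "claw": ..}, ...]. A call has 1 to 12 rows; each row is the pose to reach, as a shift and turn from the pose commanded when the call began; what a row does not reach only later rows make up. A row lasts 1/10 s, in which the tool goes at most 50 mm and 8.59 degrees, less where a joint would pass 70% of its speed; a pose out of reach is approached as far as the arm can. A call with a gripper value outside its range is refused whole. The fingers move at their own pace and stop on an object; the grip force is fixed at half the most. Time passes only in rows, so rows that repeat a pose let the fingers close. It gives the time, the measured TCP pose, the force and the opening at its end, in the units of the state.
- read_state(): the state, without advancing time (a new reading comes with each control period).
- get_image(name): name is "side" or "top"; returns the picture (400x640x3 uint8, red, green, blue); there is no depth.
- calibration(name): a dict with "camera_matrix" (3x3 intrinsics, pixels), "origin" and "attitude" of the camera in the world. Camera axes: x right, y up, looking along -z (the intrinsics and any distortion apply to the point x, -y, -z); pixel columns grow to the right and rows downward; lengths in mm; the calibration is good to about 2 mm. A picture is of the moment at which its call begins. calibration takes no time and is no camera call.
- finish_job(): hands the job in, once; it reports no verdict.
The state is a dict: "clock": time; "qpos": joint angles; "qd": joint speeds; "tau": joint torques, N m; "eef_pos": TCP position; "tool_rot": TCP orientation; "force": force on the tool from outside, world axes, zero at the start; "torque": the same for the moment, N m; "width": finger opening in mm.
Only numpy, scipy, OpenCV 4.12 (cv2) and the standard library are available. Lean on these libraries where they do the work, as an engineer would, in place of code of your own. Each camera call takes 0.05 s, during which the arm holds its last target. There are 200 camera calls.

## Working session

There is one attempt and no reset: what is moved stays moved. The work goes in short steps, Python scripts to look and compute and a tool call to move; the robot and the scene stay as the last step left them, time stands still between calls to the robot, and variables do not carry over. Pictures are saved under pics/ and viewed, about 12 in all and at most 16, crops included, and the job is handed in when it is done.

Besides the shell and the picture viewer there is one more tool, called after ">>>" in YAML: its name, and indented under it one key for each argument. apply_moves: Moves the arm, as the interface text tells. Its arguments: {"type":"object","properties":{"increments":{"type":"array"}},"required":["increments"]}

```bash
mkdir -p pics; python3 - <<'E'
from cell import *
import cv2
for n in("top","side"):
    c=calibration(n); print(n,c)
    cv2.imwrite(f"pics/{n}0.png",get_image(n)[:,:,::-1])
s=read_state(); print({k:s[k] for k in("clock","eef_pos","tool_rot","force","width")})
E
```

```text
top {'camera_matrix': array([[372.84509676,   0.        , 321.01177762],
       [  0.        , 372.84509676, 198.13717642],
       [  0.        ,   0.        ,   1.        ]]), 'origin': array([ 491.49522845,  -19.07241921, 1033.60067518]), 'attitude': array([ 5.53529010e-02,  1.31293039e-03, -1.59114237e+00])}
side {'camera_matrix': array([[431.34862371,   0.        , 323.93568326],
       [  0.        , 431.34862371, 197.69366065],
       [  0.        ,   0.        ,   1.        ]]), 'origin': array([ 337.71450276,  882.58661088, 1029.09200237]), 'attitude': array([ 0.75634306,  0.00363243, -2.89724274])}
{'clock': 0.1, 'eef_pos': array([ 240.16961442, -603.32169669,  195.88881747]), 'tool_rot': array([-3.13986148e+00,  4.82520480e-05,  3.78799845e-01]), 'force': array([ 0.41752067,  0.97036964, -0.14887615]), 'width': 85.6268964992023}
```

View pics/top0.png

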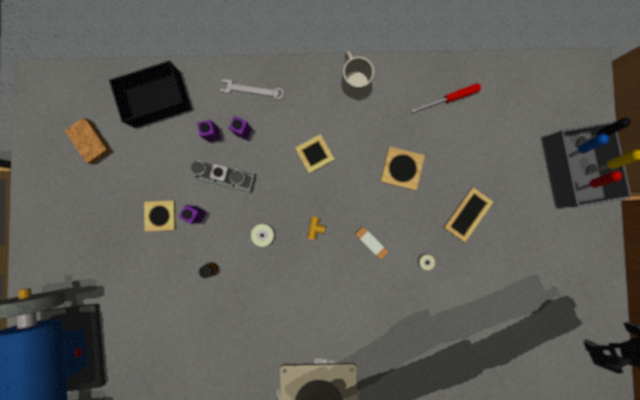

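View pics/side0.png

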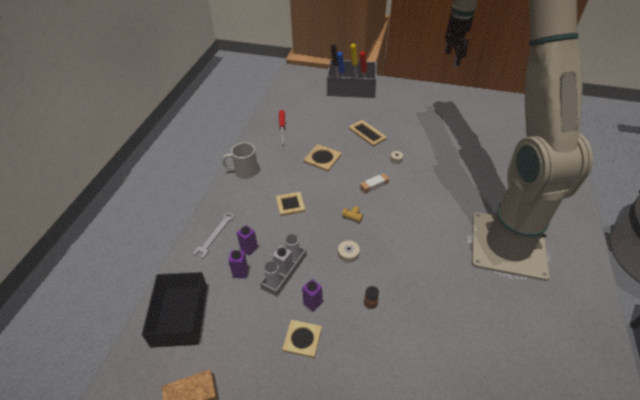

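Top view: nests at (159,215), (403,168), (469,214) and (315,153); wheels at (262,235) and (427,262); bar at (372,243); rack at (223,176), whose middle thing is square. The purple tins are decoys. Next I measure.

```bash
cat >h.py <<'E'
import numpy as np,cv2
from scipy.spatial.transform import Rotation as R
from cell import *
def cam(n):
    c=calibration(n); return c["camera_matrix"],np.array(c["origin"]),R.from_euler("xyz",c["attitude"]).as_matrix()
def ray(n,uv,z):
    K,o,A=cam(n); uv=np.atleast_2d(uv).astype(float)
    d=np.c_[(uv[:,0]-K[0,2])/K[0,0],-(uv[:,1]-K[1,2])/K[1,1],-np.ones(len(uv))]@A.T
    return o+d*((z-o[2])/d[:,2])[:,None]
def proj(n,P):
    K,o,A=cam(n); p=(np.atleast_2d(P)-o)@A
    return np.c_[K[0,0]*p[:,0]/-p[:,2]+K[0,2],K[1,1]*-p[:,1]/-p[:,2]+K[1,2]]
def rect(P):  # min-area rect in world mm
    (x,y),(w,h),a=cv2.minAreaRect(P[:,:2].astype(np.float32))
    if w<h: w,h,a=h,w,a+90
    return np.round([x,y,w,h],1),round(np.deg2rad((a+90)%180-90),3)
E
python3 - <<'E'
from h import *
for n in("top","side"):
    im=cv2.imread(f"pics/{n}0.png"); hsv=cv2.cvtColor(im,cv2.COLOR_BGR2HSV)
    print(n,"base",proj(n,[0,0,0]))
    wood=cv2.inRange(hsv,(12,70,110),(32,255,255))
    pale=cv2.inRange(hsv,(0,0,150),(180,110,255))
    for nm,m,z,lo in(("wood",wood,12,60),("pale",pale,26,40)):
        cs,_=cv2.findContours(m,cv2.RETR_EXTERNAL,cv2.CHAIN_APPROX_NONE)
        for c in cs:
            if cv2.contourArea(c)<lo: continue
            P=ray(n,c[:,0],z); 
            if np.linalg.norm(P.mean(0)[:2])<300 or np.linalg.norm(P.mean(0)[:2])>1000: continue
            u=c[:,0].mean(0).round(1)
            print(nm,u,rect(P))
im=cv2.imread("pics/top0.png")
a=cv2.resize(im[140:230,140:290],None,fx=5,fy=5,interpolation=cv2.INTER_CUBIC)
cv2.imwrite("pics/crop1.png",a)
E
```

```text
top base [[318.15014627 401.55484834]]
wood [ 21.7 293.1] (array([306.2, 796.2,  24.5,  21.7]), np.float64(0.023))
wood [382.3 253.3] (array([ 394.5, -182.5,   30.9,   17.2]), np.float64(-0.813))
wood [360.9 232.1] (array([ 453.3, -126.1,   31. ,   19.2]), np.float64(-0.81))
wood [314.6 227.9] (array([466.3,  -4.3,  64.1,  48.7]), np.float64(-0.194))
wood [158.9 215.5] (array([509.8, 426. ,  82.9,  82.6]), np.float64(-1.546))
wood [468.4 214.5] (array([ 495.5, -421.1,  140.1,   72.3]), np.float64(-0.649))
wood [402.4 168. ] (array([ 627.2, -244.6,  103.9,  103.7]), np.float64(-0.264))
wood [314.4 153.4] (array([672.5,  -2.8,  83.7,  82.9]), np.float64(0.482))
wood [ 84.4 139.8] (array([724. , 633.1, 114.2,  67.4]), np.float64(0.6))
pale [427.1 262.2] (array([ 370.2, -299.4,   37.7,   37.2]), np.float64(1.551))
pale [371.8 242.6] (array([ 424.5, -152.8,   66.2,   30.5]), np.float64(0.763))
pale [261.5 235. ] (array([451.3, 143.4,  59.1,  56.6]), np.float64(-0.013))
pale [248.1  88.5] (array([856.4, 168. , 145.9,  31.2]), np.float64(1.467))
pale [357.6  79.7] (array([ 870.5, -126.6,   
[... 484 characters left out ...]
367.5 132.2] (array([ 497.9, -418.3,  141.1,   74.7]), np.float64(-0.653))
pale [301.9 337.4] (array([509.5, 433.2,  80.2,  80.1]), np.float64(0.02))
pale [348.3 248.4] (array([453.1, 142.7,  60.3,  59.4]), np.float64(-0.659))
pale [210.8 237.8] (array([854.4, 188.6, 151.6,  29.7]), np.float64(1.431))
pale [289.8 202.2] (array([670.4,   9.1,  82. ,  81.4]), np.float64(-1.087))
pale [375.1 179.4] (array([ 426.3, -153.7,   93.5,   33.7]), np.float64(0.79))
pale [396.5 154.5] (array([ 372.4, -299.4,   38.5,   38. ]), np.float64(-0.724))
pale [322.3 156. ] (array([ 625.4, -230.6,  100.8,   99.3]), np.float64(1.305))
pale [367.2 131.2] (array([ 496.3, -406.2,  135.7,   68.5]), np.float64(-0.655))
```

View pics/crop1.png

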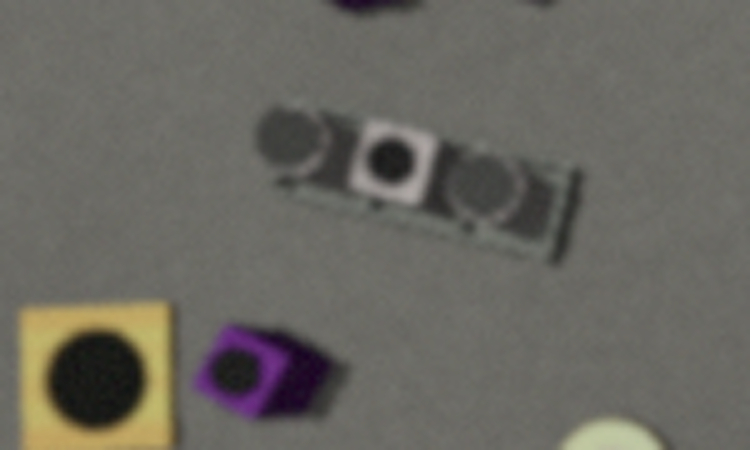

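Crop: rack in the middle row. The bright square with a dark cap at about (218,172) in the full image sits between two round grey cans, at (198,167) and (237,177). It fits "square, steel, middle"; the purple ones at (187,214), (207,130) and (240,127) don't. Next, tin position and row direction.

```bash
python3 - <<'E'
from h import *
im=cv2.imread("pics/top0.png")
ca,cb=ray("top",[[140+291/5,140+135/5],[140+485/5,140+185/5]],92)
print("cans",ca,cb,np.linalg.norm(ca-cb),"mid",(ca+cb)/2,np.arctan2(*(ca-cb)[1::-1]))
a=cv2.resize(im[150:200,200:236],None,fx=8,fy=8,interpolation=cv2.INTER_CUBIC)
m=(a.min(2)>130).astype(np.uint8)
c=max(cv2.findContours(m,cv2.RETR_EXTERNAL,cv2.CHAIN_APPROX_NONE)[0],key=cv2.contourArea)
print("tin",rect(ray("top",(c[:,0]+.5)/8-.5+[200,150],86)))
print("cap",ray("top",[140+391/5,140+160/5],94))
print("purple",ray("top",[140+237/5,140+372/5],94))
s=cv2.imread("pics/side0.png")
a=cv2.resize(s[225:300,250:330],None,fx=8,fy=8,interpolation=cv2.INTER_CUBIC)
cv2.imwrite("pics/crop2.png",a)
# wheel circles, finer
for n in("top","side"):
  i=cv2.imread(f"pics/{n}0.png")
  for w,p in(("L",(452,143)),("S",(371,-299))):
    u,v=proj(n,[*p,26])[0].astype(int); t=cv2.resize(i[v-20:v+20,u-20:u+20],None,fx=8,fy=8,interpolation=cv2.INTER_CUBIC)
    m=(t[:,:,2]>135).astype(np.uint8); c=max(cv2.findContours(m,cv2.RETR_EXTERNAL,cv2.CHAIN_APPROX_NONE)[0],key=cv2.contourArea)
    print(n,w,rect(ray(n,(c[:,0]+.5)/8-.5+[u-20,v-20],26)))
E
```

```text
cans [629.31935434 291.63508337  92.        ] [601.75511009 193.1906869   92.        ] 102.2305568696421 mid [615.53723221 242.41288514  92.        ] 1.2977893828930216
tin (array([616.6, 242.5,  36.9,  35.5]), np.float64(-0.275))
cap [[615.23135016 240.2963832   94.        ]]
purple [[509.42316951 318.44135151  94.        ]]
top L (array([451.4, 143.4,  62.2,  62.2]), np.float64(1.281))
top S (array([ 369.9, -299.4,   42.4,   41.6]), np.float64(-0.155))
side L (array([453.7, 142.6,  64.8,  63.8]), np.float64(1.098))
side S (array([ 372.2, -300.4,   45.8,   45.3]), np.float64(0.846))
```

View pics/crop2.png

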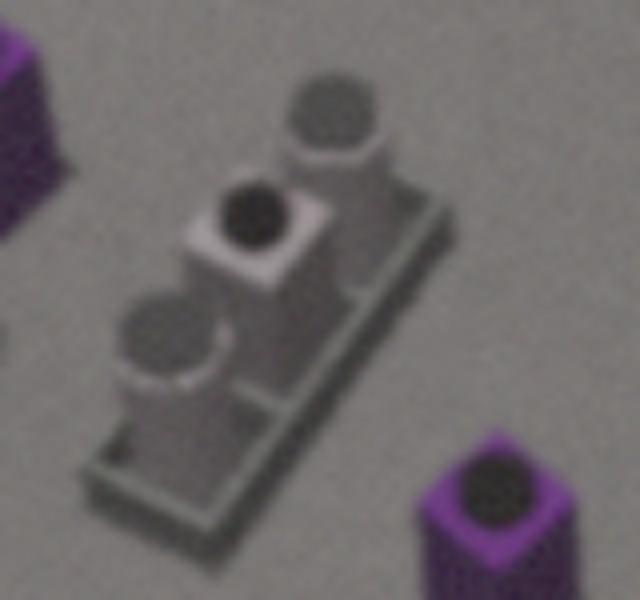

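Side crop agrees: the tin is the unpainted square between the two round cans. Its position is about (616,242), x-axis -0.275 rad, and the row is at 1.298 rad; size and 102 mm can spacing check out. Small wheel first.

>>> apply_moves:
  increments:
    - {"tx": 0.131, "ty": 0.304, "tz": -0.097}
    - {"tx": 0.131, "ty": 0.304, "tz": -0.097}
    - {"tx": 0.131, "ty": 0.304, "tz": -0.097}
    - {"tx": 0.131, "ty": 0.304, "tz": -0.097}
    - {"tx": 0.131, "ty": 0.304, "tz": -0.097}
    - {"tx": 0.131, "ty": 0.304, "tz": -0.097}
    - {"tx": 0.131, "ty": 0.304, "tz": -0.097}
    - {"tx": 0.131, "ty": 0.304, "tz": -0.097}
    - {"tx": 0.131, "ty": 0.304, "tz": -0.097}
    - {"tx": 0.131, "ty": 0.304, "tz": -0.097}

```text
$.increments[0]: bad value
```

>>> apply_moves:
  increments:
    - {"tx": 0.131, "ty": 0.304, "tz": -0.097, "rx": 0, "ry": 0, "rz": 0, "claw": 0.085}
    - {"tx": 0.131, "ty": 0.304, "tz": -0.097, "rx": 0, "ry": 0, "rz": 0, "claw": 0.085}
    - {"tx": 0.131, "ty": 0.304, "tz": -0.097, "rx": 0, "ry": 0, "rz": 0, "claw": 0.085}
    - {"tx": 0.131, "ty": 0.304, "tz": -0.097, "rx": 0, "ry": 0, "rz": 0, "claw": 0.085}
    - {"tx": 0.131, "ty": 0.304, "tz": -0.097, "rx": 0, "ry": 0, "rz": 0, "claw": 0.085}
    - {"tx": 0.131, "ty": 0.304, "tz": -0.097, "rx": 0, "ry": 0, "rz": 0, "claw": 0.085}
    - {"tx": 0.131, "ty": 0.304, "tz": -0.097, "rx": 0, "ry": 0, "rz": 0, "claw": 0.085}
    - {"tx": 0.131, "ty": 0.304, "tz": -0.097, "rx": 0, "ry": 0, "rz": 0, "claw": 0.085}
    - {"tx": 0.131, "ty": 0.304, "tz": -0.097, "rx": 0, "ry": 0, "rz": 0, "claw": 0.085}
    - {"tx": 0.131, "ty": 0.304, "tz": -0.097, "rx": 0, "ry": 0, "rz": 0, "claw": 0.085}

```text
clock: 1.1
eef_pos: [371.1, -301.4, 99.9]
tool_rot: [3.14, 0.0, 0.377]
force: [0.9, -0.2, 0.4]
width: 84.8
```

>>> apply_moves:
  increments:
    - {"tx": 0, "ty": 0.001, "tz": -0.045, "rx": 0, "ry": 0, "rz": 0, "claw": 0.085}
    - {"tx": 0, "ty": 0.001, "tz": -0.075, "rx": 0, "ry": 0, "rz": 0, "claw": 0.085}
    - {"tx": 0, "ty": 0.001, "tz": -0.09, "rx": 0, "ry": 0, "rz": 0, "claw": 0.085}
    - {"tx": 0, "ty": 0.001, "tz": -0.09, "rx": 0, "ry": 0, "rz": 0, "claw": 0.06}
    - {"tx": 0, "ty": 0.001, "tz": -0.09, "rx": 0, "ry": 0, "rz": 0, "claw": 0.045}
    - {"tx": 0, "ty": 0.001, "tz": -0.09, "rx": 0, "ry": 0, "rz": 0, "claw": 0.03}
    - {"tx": 0, "ty": 0.001, "tz": -0.09, "rx": 0, "ry": 0, "rz": 0, "claw": 0.03}
    - {"tx": 0, "ty": 0.001, "tz": -0.09, "rx": 0, "ry": 0, "rz": 0, "claw": 0.02}
    - {"tx": 0, "ty": 0.001, "tz": -0.09, "rx": 0, "ry": 0, "rz": 0, "claw": 0.02}

```text
clock: 2.0
eef_pos: [371.8, -299.1, 10.3]
tool_rot: [3.141, -0.001, 0.379]
force: [-0.6, 0.6, 0.1]
width: 20.1
```

Width 20 mm: the fingers did not hold the 42 mm wheel. Look.

```bash
python3 - <<'E'
from h import *
i=get_image("side")[:,:,::-1];j=get_image("top")[:,:,::-1]
cv2.imwrite("pics/a1.png",np.hstack([cv2.resize(i[100:220,330:450],None,fx=3.3,fy=3.3),cv2.resize(j[200:320,370:490],None,fx=3.3,fy=3.3)]))
E
```

```text
(no output)
```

View pics/a1.png

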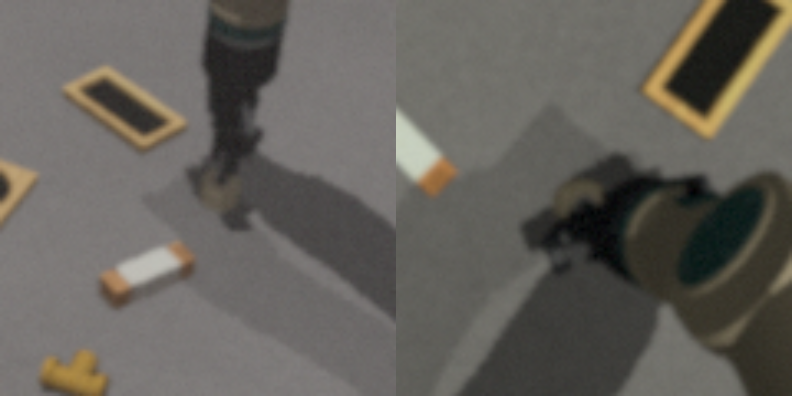

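>>> apply_moves:
  increments:
    - {"tx": 0, "ty": 0, "tz": 0, "rx": 0, "ry": 0, "rz": 0, "claw": 0.085}
    - {"tx": 0, "ty": 0, "tz": 0, "rx": 0, "ry": 0, "rz": 0, "claw": 0.085}
    - {"tx": 0, "ty": 0, "tz": 0, "rx": 0, "ry": 0, "rz": 0, "claw": 0.085}
    - {"tx": 0, "ty": 0, "tz": 0, "rx": 0, "ry": 0, "rz": 0, "claw": 0.085}
    - {"tx": 0, "ty": 0, "tz": 0.05, "rx": 0, "ry": 0, "rz": 0, "claw": 0.085}
    - {"tx": 0, "ty": 0, "tz": 0.1, "rx": 0, "ry": 0, "rz": 0, "claw": 0.085}

```text
clock: 2.7
eef_pos: [369.9, -297.8, 108.8]
tool_rot: [-3.136, 0.003, 0.379]
force: [0.8, -1.3, 0.9]
width: 84.9
```

```bash
python3 - <<'E'
from h import *
i=get_image("side")[:,:,::-1].copy();j=get_image("top")[:,:,::-1].copy()
s=read_state();print(s["eef_pos"],s["width"])
for n,m in(("side",i),("top",j)):
    print(n,proj(n,s["eef_pos"]),proj(n,[371,-300,26]))
cv2.imwrite("pics/a2.png",np.hstack([cv2.resize(i[100:220,330:450],None,fx=3.3,fy=3.3),cv2.resize(j[200:320,370:490],None,fx=3.3,fy=3.3)]))
E
```

```text
[ 374.64592942 -301.53859035  114.55636408] 85.3393976572578
side [[399.00985574 134.07580949]] [[396.90166072 154.41172405]]
top [[438.04444224 264.32130288]] [[427.21019662 261.67623174]]
```

View pics/a2.png

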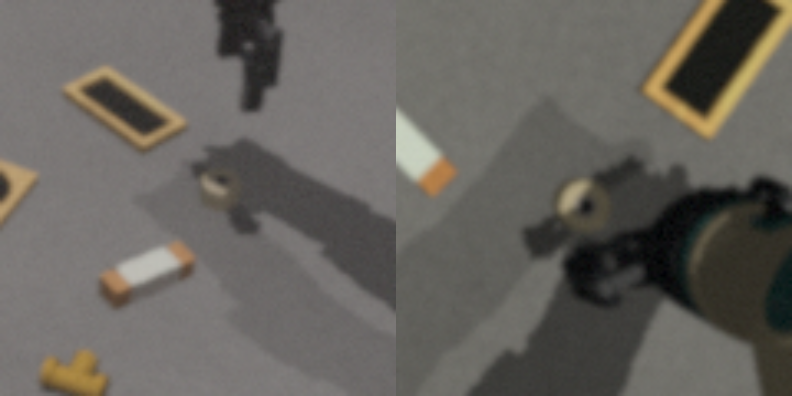

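The wheel has not moved, so the fingers closed over it. I'll check the true fingertip height against the state, using both views.

```bash
python3 - <<'E'
from h import *
for k in range(4): 
    j=get_image("top"); s=read_state(); print(s["clock"],np.round(s["eef_pos"],1),np.round(s["tool_rot"],3))
i=get_image("side")[:,:,::-1].copy(); j=j[:,:,::-1].copy()
p=s["eef_pos"]; A=R.from_euler("xyz",s["tool_rot"]).as_matrix()
for n,m in(("side",i),("top",j)):
  m0=m.copy()
  for sg in(1,-1):
    for k,zz in enumerate((0,13,33)):
      u=proj(n,p+sg*42.7*A[:,1]-zz*A[:,2])[0]; print(n,sg,zz,u.round(1))
      cv2.drawMarker(m,tuple(u.round().astype(int)),[(0,0,255),(0,255,0),(255,255,0)][k],cv2.MARKER_CROSS,3,1)
u=(350,80);
cv2.imwrite("pics/a3.png",np.hstack([cv2.resize(i[60:160,350:450],None,fx=4,fy=4,interpolation=2),cv2.resize(j[220:320,400:500],None,fx=4,fy=4,interpolation=2)]))
E
```

```text
2.85 [ 373.3 -300.4  112.4] [ 3.136 -0.004  0.379]
2.9 [ 372.1 -299.4  110.8] [ 3.139e+00 -2.000e-03  3.790e-01]
2.95 [ 371.2 -298.7  109.7] [-3.142 -0.     0.379]
3.0 [ 370.7 -298.3  109.1] [-3.14e+00  1.00e-03  3.79e-01]
side 1 0 [396.7 128.4]
side 1 13 [397.2 125.4]
side 1 33 [397.9 120.6]
side -1 0 [403.1 144.1]
side -1 13 [403.6 141.1]
side -1 33 [404.4 136.3]
top 1 0 [452.  258.9]
top 1 13 [453.9 259.5]
top 1 33 [456.9 260.4]
top -1 0 [420.2 272.5]
top -1 13 [421.6 273.3]
top -1 33 [423.9 274.5]
```

View pics/a3.png

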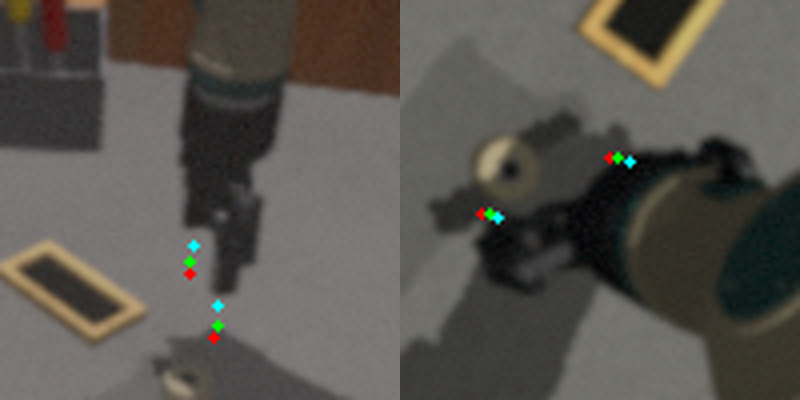

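The fingertips appear about 40 mm off from where the state puts the TCP. I'll close the gripper over it and triangulate the tip in both views.

>>> apply_moves:
  increments:
    - {"tx": 0.05, "ty": 0.05, "tz": 0, "rx": 0, "ry": 0, "rz": 0, "claw": 0.0}
    - {"tx": 0.1, "ty": 0.05, "tz": 0, "rx": 0, "ry": 0, "rz": 0, "claw": 0.0}
    - {"tx": 0.1, "ty": 0.05, "tz": 0, "rx": 0, "ry": 0, "rz": 0, "claw": 0.0}
    - {"tx": 0.1, "ty": 0.05, "tz": 0, "rx": 0, "ry": 0, "rz": 0, "claw": 0.0}
    - {"tx": 0.1, "ty": 0.05, "tz": 0, "rx": 0, "ry": 0, "rz": 0, "claw": 0.0}
    - {"tx": 0.1, "ty": 0.05, "tz": 0, "rx": 0, "ry": 0, "rz": 0, "claw": 0.0}
    - {"tx": 0.1, "ty": 0.05, "tz": 0, "rx": 0, "ry": 0, "rz": 0, "claw": 0.0}
    - {"tx": 0.1, "ty": 0.05, "tz": 0, "rx": 0, "ry": 0, "rz": 0, "claw": 0.0}

```text
clock: 3.85
eef_pos: [470.4, -249.5, 109.7]
tool_rot: [-3.141, 0.001, 0.377]
force: [0.5, 0.2, 0.4]
width: 0.2
```

```bash
python3 - <<'E'
from h import *
i=get_image("side")[:,:,::-1].copy(); s=read_state(); j=get_image("top")[:,:,::-1].copy()
p=s["eef_pos"]; print(p,s["width"],s["qpos"].round(3) if hasattr(s["qpos"],"round") else s["qpos"])
o=[]
for n,m in(("side",i),("top",j)):
  u=proj(n,p)[0]; print(n,u)
  x,y=(u-50).astype(int); c=m[y:y+100,x:x+100]; print("crop origin",x,y)
  c=cv2.convertScaleAbs(cv2.resize(c,None,fx=4,fy=4,interpolation=2),alpha=1.8,beta=20)
  cv2.drawMarker(c,tuple(((u-[x,y])*4).astype(int)),(0,0,255),cv2.MARKER_CROSS,8,1); o.append(c)
cv2.imwrite("pics/a4.png",np.hstack(o))
E
```

```text
[ 470.71598965 -249.37316307  109.80692466] 0.05668961858176161 [ 0.391  0.583  0.065  1.932 -0.061  0.628 -0.699]
side [368.18438833 140.41236394]
crop origin 318 90
top [414.8674523  225.31849006]
crop origin 364 175
```

View pics/a4.png

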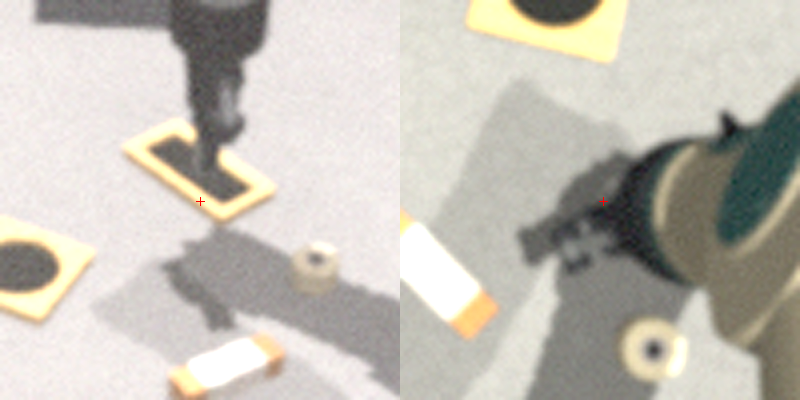

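```bash
cat >>h.py <<'E'
def tri(us,ut):
    L=[]
    for n,u in(("side",us),("top",ut)):
        o=cam(n)[1]; d=ray(n,u,0)[0]-o; L.append((o,d/np.linalg.norm(d)))
    M=sum(np.eye(3)-np.outer(d,d) for o,d in L); b=sum((np.eye(3)-np.outer(d,d))@o for o,d in L)
    X=np.linalg.solve(M,b); return X.round(1),[round(float(np.linalg.norm(np.cross(X-o,d))),1) for o,d in L]
E
python3 - <<'E'
from h import *
for v in(224,228,232,236,240):
  for u in(404,408,412): print(u,v,tri((369,135),(u,v)))
for k in(0,50,100,150,200,250): print(k,[proj(n,[470.7,-249.4,109.8+k]).round(1) for n in("side","top")])
i=get_image("side")[:,:,::-1]; j=get_image("top")[:,:,::-1]
cv2.imwrite("pics/a5.png",cv2.convertScaleAbs(np.hstack([cv2.resize(i[0:160,300:460],None,fx=2.5,fy=2.5,interpolation=2),cv2.resize(j[205:265,380:440],(400,400),interpolation=2)]),alpha=2.5,beta=20))
E
```

```text
404 224 (array([ 470.4, -212.1,  161.5]), [5.1, 5.1])
408 224 (array([ 470.9, -223.3,  152.7]), [4.3, 4.3])
412 224 (array([ 471.4, -234.8,  143.8]), [3.4, 3.4])
404 228 (array([ 465.7, -210.6,  163.5]), [0.5, 0.5])
408 228 (array([ 466.1, -221.7,  154.8]), [0.3, 0.3])
412 228 (array([ 466.5, -233.1,  146. ]), [1.2, 1.2])
404 232 (array([ 461. , -208.9,  165.8]), [4.0, 4.0])
408 232 (array([ 461.3, -220. ,  157.2]), [4.9, 4.9])
412 232 (array([ 461.7, -231.2,  148.6]), [5.8, 5.8])
404 236 (array([ 456.3, -207.1,  168.4]), [8.5, 8.5])
408 236 (array([ 456.6, -218. ,  160. ]), [9.4, 9.4])
412 236 (array([ 456.9, -229.2,  151.4]), [10.4, 10.4])
404 240 (array([ 451.6, -205.1,  171.2]), [12.9, 12.9])
408 240 (array([ 451.9, -215.9,  163. ]), [13.9, 13.9])
412 240 (array([ 452.2, -227. ,  154.6]), [14.9, 14.9])
0 [array([[368.2, 140.4]]), array([[414.9, 225.3]])]
50 [array([[369.3, 128.4]]), array([[420.2, 225.7]])]
100 [array([[370.4, 115.8]]), array([[426.2, 226.1]])]
150 [array([[371.6, 102.5]]), array([[433. , 226.6]])]
200 [array([[372.9,  88.4]]), array([[440.7, 227.1]])]
250 [array([[374.3,  73.5]]), array([[449.6, 227.8]])]
```

View pics/a5.png

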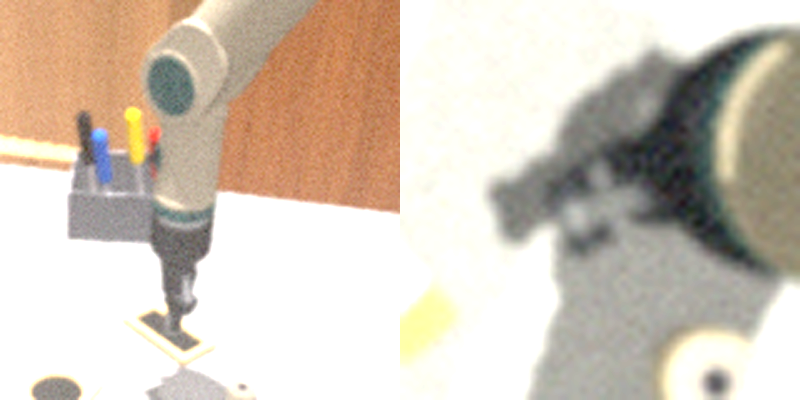

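Side view puts the closed tip about 20 mm higher than reported; top view is obscured by the shadow. I'll settle it by touching the bench in small steps on a free spot.

>>> apply_moves:
  increments:
    - {"tx": 0, "ty": 0, "tz": -0.04, "rx": 0, "ry": 0, "rz": 0, "claw": 0.0}
    - {"tx": 0, "ty": 0, "tz": -0.075, "rx": 0, "ry": 0, "rz": 0, "claw": 0.0}
    - {"tx": 0, "ty": 0, "tz": -0.09, "rx": 0, "ry": 0, "rz": 0, "claw": 0.0}
    - {"tx": 0, "ty": 0, "tz": -0.1, "rx": 0, "ry": 0, "rz": 0, "claw": 0.0}
    - {"tx": 0, "ty": 0, "tz": -0.106, "rx": 0, "ry": 0, "rz": 0, "claw": 0.0}
    - {"tx": 0, "ty": 0, "tz": -0.108, "rx": 0, "ry": 0, "rz": 0, "claw": 0.0}
    - {"tx": 0, "ty": 0, "tz": -0.108, "rx": 0, "ry": 0, "rz": 0, "claw": 0.0}

```text
clock: 4.75
eef_pos: [471.9, -249.2, 2.2]
tool_rot: [3.141, -0.001, 0.379]
force: [0.1, -0.2, 0.3]
width: 0.5
```

>>> apply_moves:
  increments:
    - {"tx": 0, "ty": 0, "tz": -0.003, "rx": 0, "ry": 0, "rz": 0, "claw": 0.0}
    - {"tx": 0, "ty": 0, "tz": -0.006, "rx": 0, "ry": 0, "rz": 0, "claw": 0.0}
    - {"tx": 0, "ty": 0, "tz": -0.006, "rx": 0, "ry": 0, "rz": 0, "claw": 0.0}

```text
clock: 5.05
eef_pos: [471.4, -248.9, -4.3]
tool_rot: [3.142, -0.0, 0.379]
force: [-0.1, -0.0, 1.0]
width: 0.1
```

```bash
python3 - <<'E'
from h import *
i=get_image("side")[:,:,::-1].copy(); s=read_state(); j=get_image("top")[:,:,::-1].copy()
p=s["eef_pos"]; print(p,s["force"])
o=[]
for n,m in(("side",i),("top",j)):
  u=proj(n,p)[0]; x,y=(u-30).astype(int); print(n,u,"origin",x,y)
  c=cv2.convertScaleAbs(cv2.resize(m[y:y+60,x:x+60],(400,400),interpolation=2),alpha=2.2,beta=10)
  cv2.drawMarker(c,tuple(((u-[x,y])*6.67).astype(int)),(0,0,255),cv2.MARKER_CROSS,8,1); o.append(c)
cv2.imwrite("pics/a6.png",np.hstack(o))
E
```

```text
[ 471.40925072 -248.86675525   -4.23398172] [0.07590931 0.90859657 0.42051841]
side [365.67924818 165.69329074] origin 335 135
top [404.40575549 224.35444084] origin 374 194
```

View pics/a6.png

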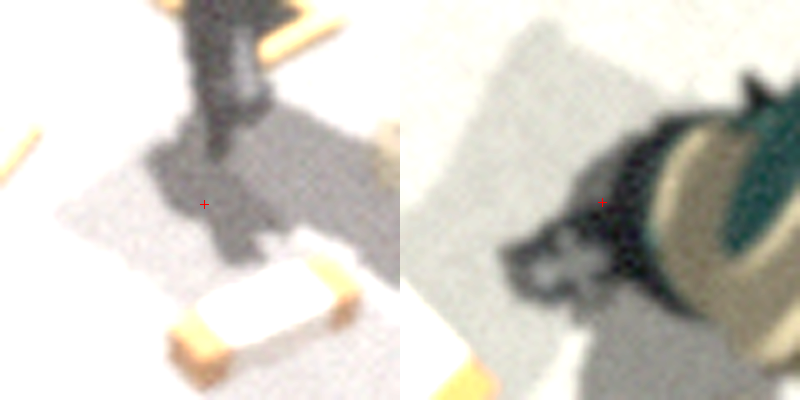

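No contact at reported z = -4, and the side view shows the tip about 28 mm above the bench. So the reported TCP has an offset; I keep probing down gently.

>>> apply_moves:
  increments:
    - {"tx": 0, "ty": 0, "tz": -0.004, "rx": 0, "ry": 0, "rz": 0, "claw": 0.0}
    - {"tx": 0, "ty": 0, "tz": -0.008, "rx": 0, "ry": 0, "rz": 0, "claw": 0.0}
    - {"tx": 0, "ty": 0, "tz": -0.011, "rx": 0, "ry": 0, "rz": 0, "claw": 0.0}
    - {"tx": 0, "ty": 0, "tz": -0.011, "rx": 0, "ry": 0, "rz": 0, "claw": 0.0}

```text
clock: 5.55
eef_pos: [471.0, -248.7, -15.9]
tool_rot: [-3.141, 0.001, 0.379]
force: [-1.0, 0.4, -0.4]
width: 0.2
```

>>> apply_moves:
  increments:
    - {"tx": 0, "ty": 0, "tz": -0.002, "rx": 0, "ry": 0, "rz": 0, "claw": 0.0}
    - {"tx": 0, "ty": 0, "tz": -0.004, "rx": 0, "ry": 0, "rz": 0, "claw": 0.0}
    - {"tx": 0, "ty": 0, "tz": -0.004, "rx": 0, "ry": 0, "rz": 0, "claw": 0.0}

```text
clock: 5.85
eef_pos: [471.2, -248.8, -19.5]
tool_rot: [-3.141, 0.0, 0.379]
force: [-0.2, -0.9, 0.6]
width: -0.2
```

>>> apply_moves:
  increments:
    - {"tx": 0, "ty": 0, "tz": -0.002, "rx": 0, "ry": 0, "rz": 0, "claw": 0.0}
    - {"tx": 0, "ty": 0, "tz": -0.003, "rx": 0, "ry": 0, "rz": 0, "claw": 0.0}
    - {"tx": 0, "ty": 0, "tz": -0.003, "rx": 0, "ry": 0, "rz": 0, "claw": 0.0}

```text
clock: 6.15
eef_pos: [471.3, -248.9, -22.4]
tool_rot: [-3.141, 0.0, 0.379]
force: [0.3, 0.4, -0.3]
width: 0.0
```

```bash
python3 - <<'E'
from h import *
i=get_image("side")[:,:,::-1].copy(); s=read_state(); j=get_image("top")[:,:,::-1].copy()
p=s["eef_pos"]; print(p,s["force"]); p=p+[0,0,28]
o=[]
for n,m in(("side",i),("top",j)):
  u=proj(n,p)[0]; x,y=(u-20).astype(int); print(n,u,"origin",x,y)
  c=cv2.convertScaleAbs(cv2.resize(m[y:y+40,x:x+40],(400,400),interpolation=2),alpha=2.5,beta=-20)
  cv2.drawMarker(c,tuple(((u-[x,y])*10).astype(int)),(0,0,255),cv2.MARKER_CROSS,8,1); o.append(c)
cv2.imwrite("pics/a7.png",np.hstack(o))
E
```

```text
[ 471.33990471 -248.85820563  -22.37374351] [ 0.43395918 -0.20317608 -0.18308861]
side [365.8850779  163.62628839] origin 345 143
top [405.19957504 224.43315025] origin 385 204
```

View pics/a7.png

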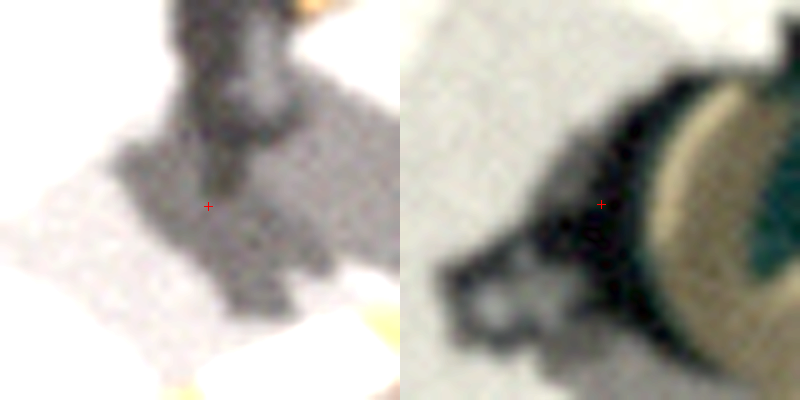

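>>> apply_moves:
  increments:
    - {"tx": 0, "ty": 0, "tz": -0.002, "rx": 0, "ry": 0, "rz": 0, "claw": 0.0}
    - {"tx": 0, "ty": 0, "tz": -0.003, "rx": 0, "ry": 0, "rz": 0, "claw": 0.0}
    - {"tx": 0, "ty": 0, "tz": -0.003, "rx": 0, "ry": 0, "rz": 0, "claw": 0.0}

```text
clock: 6.55
eef_pos: [471.3, -248.9, -25.5]
tool_rot: [-3.141, 0.0, 0.379]
force: [0.6, -0.5, 0.7]
width: 0.4
```

>>> apply_moves:
  increments:
    - {"tx": 0, "ty": 0, "tz": -0.001, "rx": 0, "ry": 0, "rz": 0, "claw": 0.0}
    - {"tx": 0, "ty": 0, "tz": -0.002, "rx": 0, "ry": 0, "rz": 0, "claw": 0.0}
    - {"tx": 0, "ty": 0, "tz": -0.002, "rx": 0, "ry": 0, "rz": 0, "claw": 0.0}

```text
clock: 6.85
eef_pos: [471.3, -248.9, -27.4]
tool_rot: [-3.141, 0.0, 0.379]
force: [-0.5, 0.6, -0.5]
width: -0.2
```

>>> apply_moves:
  increments:
    - {"tx": 0, "ty": 0, "tz": -0.001, "rx": 0, "ry": 0, "rz": 0, "claw": 0.0}
    - {"tx": 0, "ty": 0, "tz": -0.002, "rx": 0, "ry": 0, "rz": 0, "claw": 0.0}
    - {"tx": 0, "ty": 0, "tz": -0.002, "rx": 0, "ry": 0, "rz": 0, "claw": 0.0}

```text
clock: 7.15
eef_pos: [471.3, -248.8, -29.4]
tool_rot: [-3.141, 0.0, 0.379]
force: [0.6, 0.1, -0.3]
width: -0.3
```

>>> apply_moves:
  increments:
    - {"tx": 0, "ty": 0, "tz": -0.001, "rx": 0, "ry": 0, "rz": 0, "claw": 0.0}
    - {"tx": 0, "ty": 0, "tz": -0.002, "rx": 0, "ry": 0, "rz": 0, "claw": 0.0}
    - {"tx": 0, "ty": 0, "tz": -0.002, "rx": 0, "ry": 0, "rz": 0, "claw": 0.0}

```text
clock: 7.45
eef_pos: [471.3, -248.9, -31.4]
tool_rot: [-3.141, 0.0, 0.379]
force: [0.1, 0.1, 0.1]
width: -0.3
```

>>> apply_moves:
  increments:
    - {"tx": 0, "ty": 0, "tz": -0.001, "rx": 0, "ry": 0, "rz": 0, "claw": 0.0}
    - {"tx": 0, "ty": 0, "tz": -0.002, "rx": 0, "ry": 0, "rz": 0, "claw": 0.0}
    - {"tx": 0, "ty": 0, "tz": -0.002, "rx": 0, "ry": 0, "rz": 0, "claw": 0.0}

```text
clock: 7.75
eef_pos: [471.3, -248.8, -33.4]
tool_rot: [-3.141, 0.0, 0.379]
force: [-0.2, -0.1, -0.2]
width: -0.2
```

>>> apply_moves:
  increments:
    - {"tx": 0, "ty": 0, "tz": -0.001, "rx": 0, "ry": 0, "rz": 0, "claw": 0.0}
    - {"tx": 0, "ty": 0, "tz": -0.0015, "rx": 0, "ry": 0, "rz": 0, "claw": 0.0}
    - {"tx": 0, "ty": 0, "tz": -0.0015, "rx": 0, "ry": 0, "rz": 0, "claw": 0.0}

```text
clock: 8.05
eef_pos: [471.5, -248.9, -34.5]
tool_rot: [3.141, -0.0, 0.379]
force: [-0.7, -0.6, 4.5]
width: 0.0
```

>>> apply_moves:
  increments:
    - {"tx": 0, "ty": 0, "tz": -0.001, "rx": 0, "ry": 0, "rz": 0, "claw": 0.0}
    - {"tx": 0, "ty": 0, "tz": -0.0015, "rx": 0, "ry": 0, "rz": 0, "claw": 0.0}
    - {"tx": 0, "ty": 0, "tz": -0.0015, "rx": 0, "ry": 0, "rz": 0, "claw": 0.0}

```text
clock: 8.35
eef_pos: [471.5, -249.0, -34.6]
tool_rot: [3.141, -0.001, 0.379]
force: [-3.0, 2.1, 18.5]
width: 0.0
```

Contact at reported z = -34.5, so the true tip is about 34.5 mm higher than reported. Now the horizontal offset: cast the tip pixels to the now-known heights.

```bash
python3 - <<'E'
from h import *
for u,z in(((367.5,162.5),12),((367.2,159),30.2),((369.2,135),144.3)): print(ray("side",u,z).round(1))
i=get_image("side")[:,:,::-1].copy(); s=read_state(); j=get_image("top")[:,:,::-1].copy()
p=s["eef_pos"]; print(p,s["force"]); p=p+[0,0,34.5]
o=[]
for n,m in(("side",i),("top",j)):
  u=proj(n,p)[0]; x,y=(u-20).astype(int); print(n,u,"origin",x,y)
  c=cv2.resize(m[y:y+40,x:x+40],(400,400),interpolation=2); c=cv2.convertScaleAbs(c,alpha=4 if n=="top" else 3,beta=-20 if n=="top" else -60)
  cv2.drawMarker(c,tuple(((u-[x,y])*10).astype(int)),(0,0,255),cv2.MARKER_CROSS,8,1); o.append(c)
cv2.imwrite("pics/a8.png",np.hstack(o))
E
```

```text
[[ 466. -249.   12.]]
[[ 467.9 -246.3   30.2]]
[[ 467.3 -235.1  144.3]]
[ 471.45252171 -248.96687836  -34.58926053] [-2.17427923  1.53427406 18.48262059]
side [365.75051455 164.8042655 ] origin 345 144
top [404.77423207 224.36033136] origin 384 204
```

View pics/a8.png

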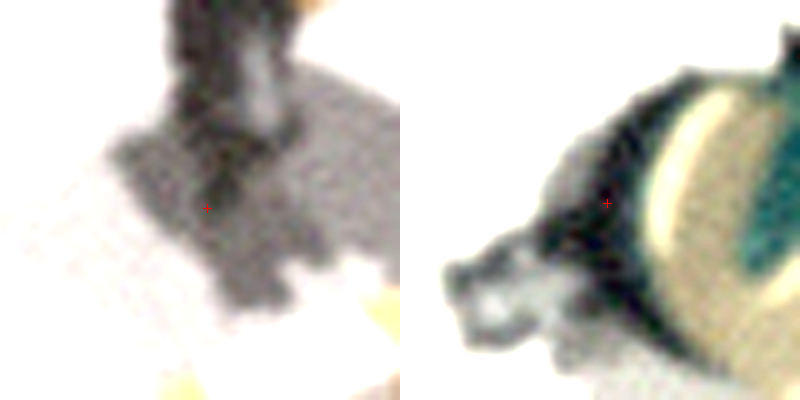

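Side view, with the tip on the bench: tip at about (367,164.8), against the marker at (365.8,164.8). The horizontal offset is small, about -4 mm in x; the z offset is +34.5. Retry the small wheel with corrected height.

>>> apply_moves:
  increments:
    - {"tx": 0, "ty": 0, "tz": 0.05, "rx": 0, "ry": 0, "rz": 0, "claw": 0.085}
    - {"tx": 0, "ty": 0, "tz": 0.09, "rx": 0, "ry": 0, "rz": 0, "claw": 0.085}
    - {"tx": -0.04, "ty": -0.022, "tz": 0.09, "rx": 0, "ry": 0, "rz": 0, "claw": 0.085}
    - {"tx": -0.08, "ty": -0.042, "tz": 0.09, "rx": 0, "ry": 0, "rz": 0, "claw": 0.085}
    - {"tx": -0.098, "ty": -0.052, "tz": 0.09, "rx": 0, "ry": 0, "rz": 0, "claw": 0.085}
    - {"tx": -0.098, "ty": -0.052, "tz": 0.09, "rx": 0, "ry": 0, "rz": 0, "claw": 0.085}
    - {"tx": -0.098, "ty": -0.052, "tz": 0.09, "rx": 0, "ry": 0, "rz": 0, "claw": 0.085}
    - {"tx": -0.098, "ty": -0.052, "tz": 0.05, "rx": 0, "ry": 0, "rz": 0, "claw": 0.085}
    - {"tx": -0.098, "ty": -0.052, "tz": 0.025, "rx": 0, "ry": 0, "rz": 0, "claw": 0.085}
    - {"tx": -0.098, "ty": -0.052, "tz": 0.0125, "rx": 0, "ry": 0, "rz": 0, "claw": 0.085}
    - {"tx": -0.098, "ty": -0.052, "tz": 0.0125, "rx": 0, "ry": 0, "rz": 0, "claw": 0.085}

```text
clock: 9.55
eef_pos: [374.7, -299.4, -25.2]
tool_rot: [-3.14, -0.001, 0.382]
force: [6.3, -2.7, -1.6]
width: 85.1
```

>>> apply_moves:
  increments:
    - {"tx": 0, "ty": 0, "tz": 0, "rx": 0, "ry": 0, "rz": 0, "claw": 0.055}
    - {"tx": 0, "ty": 0, "tz": 0, "rx": 0, "ry": 0, "rz": 0, "claw": 0.045}
    - {"tx": 0, "ty": 0, "tz": 0, "rx": 0, "ry": 0, "rz": 0, "claw": 0.03}
    - {"tx": 0, "ty": 0, "tz": 0, "rx": 0, "ry": 0, "rz": 0, "claw": 0.03}
    - {"tx": 0, "ty": 0, "tz": 0, "rx": 0, "ry": 0, "rz": 0, "claw": 0.02}
    - {"tx": 0, "ty": 0, "tz": 0, "rx": 0, "ry": 0, "rz": 0, "claw": 0.02}

```text
clock: 10.15
eef_pos: [374.3, -300.7, -23.0]
tool_rot: [3.141, -0.001, 0.38]
force: [-0.1, 1.7, 7.0]
width: 39.9
```

Gripped (width 39.9). Lift and measure where the wheel sits relative to the reported TCP.

>>> apply_moves:
  increments:
    - {"tx": 0, "ty": 0, "tz": 0.01, "rx": 0, "ry": 0, "rz": 0, "claw": 0.02}
    - {"tx": 0, "ty": 0, "tz": 0.03, "rx": 0, "ry": 0, "rz": 0, "claw": 0.02}
    - {"tx": 0, "ty": 0.0, "tz": 0.06, "rx": 0, "ry": 0, "rz": 0, "claw": 0.02}
    - {"tx": 0, "ty": 0.0, "tz": 0.09, "rx": 0, "ry": 0, "rz": 0, "claw": 0.02}
    - {"tx": 0, "ty": 0, "tz": 0.12, "rx": 0, "ry": 0, "rz": 0, "claw": 0.02}
    - {"tx": 0, "ty": 0, "tz": 0.13, "rx": 0, "ry": 0, "rz": 0, "claw": 0.02}
    - {"tx": 0, "ty": 0, "tz": 0.13, "rx": 0, "ry": 0, "rz": 0, "claw": 0.02}
    - {"tx": 0, "ty": 0, "tz": 0.13, "rx": 0, "ry": 0, "rz": 0, "claw": 0.02}

```text
clock: 10.95
eef_pos: [372.9, -300.8, 105.8]
tool_rot: [-3.141, 0.0, 0.379]
force: [-0.4, 1.5, -1.0]
width: 39.5
```

```bash
python3 - <<'E'
from h import *
i=get_image("side")[:,:,::-1].copy(); s=read_state(); j=get_image("top")[:,:,::-1].copy()
p=s["eef_pos"]; print(p,s["force"],s["width"])
a=i; cv2.imwrite("pics/s9.png",i); cv2.imwrite("pics/t9.png",j)
P=np.array([371,-300,156.])  # expected top centre
o=[]
for n,m in(("side",i),("top",j)):
  u=proj(n,P)[0]; x,y=(u-25).astype(int); print(n,u,"origin",x,y)
  c=cv2.convertScaleAbs(cv2.resize(m[y:y+50,x:x+50],(400,400),interpolation=2),alpha=2.2,beta=0)
  cv2.drawMarker(c,tuple(((u-[x,y])*8).astype(int)),(0,0,255),cv2.MARKER_CROSS,8,1); o.append(c)
cv2.imwrite("pics/a9.png",np.hstack(o))
E
```

```text
[ 372.61753996 -300.48448767  105.30471871] [ 1.09319713 -0.47371619 -0.95875688] 39.28945293807251
side [401.59257248 124.58395854] origin 376 99
top [442.98988416 268.07716995] origin 417 243
```

View pics/a9.png

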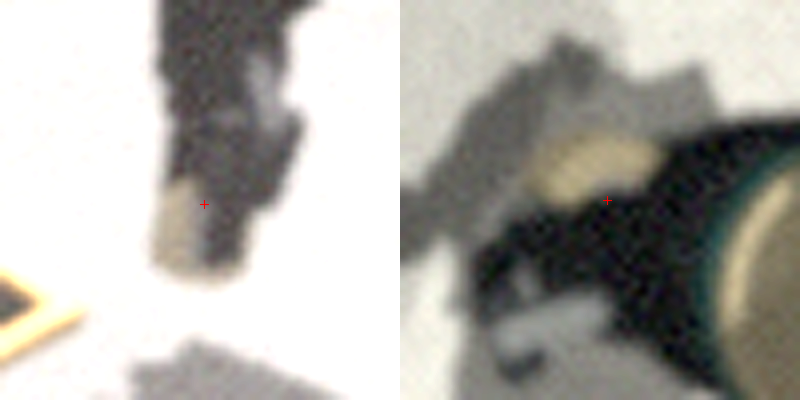

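The wheel is held, visible in both views near the expected centre: side top about (401,125), top view about (441,267). So no significant horizontal TCP bias. Carry to nest_small (510,428), turning the jaws to lie along x.

>>> apply_moves:
  increments:
    - {"tx": 0.002, "ty": 0.01, "tz": 0, "rx": 0, "ry": 0, "rz": 0.2, "claw": 0.02}
    - {"tx": 0.0075, "ty": 0.04, "tz": 0, "rx": 0, "ry": 0, "rz": 0.75, "claw": 0.02}
    - {"tx": 0.016, "ty": 0.085, "tz": 0, "rx": 0, "ry": 0, "rz": 1.6, "claw": 0.02}
    - {"tx": 0.0245, "ty": 0.13, "tz": 0, "rx": 0, "ry": 0, "rz": 2.4, "claw": 0.02}
    - {"tx": 0.033, "ty": 0.175, "tz": 0, "rx": 0, "ry": 0, "rz": 3.3, "claw": 0.02}
    - {"tx": 0.0415, "ty": 0.22, "tz": 0, "rx": 0, "ry": 0, "rz": 4.1, "claw": 0.02}
    - {"tx": 0.05, "ty": 0.265, "tz": 0, "rx": 0, "ry": 0, "rz": 5.0, "claw": 0.02}
    - {"tx": 0.0585, "ty": 0.31, "tz": 0, "rx": 0, "ry": 0, "rz": 5.8, "claw": 0.02}
    - {"tx": 0.067, "ty": 0.355, "tz": 0, "rx": 0, "ry": 0, "rz": 6.65, "claw": 0.02}
    - {"tx": 0.0755, "ty": 0.4, "tz": 0, "rx": 0, "ry": 0, "rz": 7.5, "claw": 0.02}
    - {"tx": 0.084, "ty": 0.445, "tz": 0, "rx": 0, "ry": 0, "rz": 8.35, "claw": 0.02}
    - {"tx": 0.0925, "ty": 0.49, "tz": 0, "rx": 0, "ry": 0, "rz": 9.2, "claw": 0.02}

```text
clock: 12.25
eef_pos: [464.8, 191.5, 105.4]
tool_rot: [-3.14, 0.001, 1.186]
force: [0.7, -0.3, -0.3]
width: 39.3
```

>>> apply_moves:
  increments:
    - {"tx": 0.0085, "ty": 0.045, "tz": 0, "rx": 0, "ry": 0, "rz": 0.85, "claw": 0.02}
    - {"tx": 0.017, "ty": 0.09, "tz": 0, "rx": 0, "ry": 0, "rz": 1.7, "claw": 0.02}
    - {"tx": 0.0255, "ty": 0.135, "tz": 0, "rx": 0, "ry": 0, "rz": 2.5, "claw": 0.02}
    - {"tx": 0.033, "ty": 0.175, "tz": 0, "rx": 0, "ry": 0, "rz": 3.3, "claw": 0.02}
    - {"tx": 0.0385, "ty": 0.205, "tz": 0, "rx": 0, "ry": 0, "rz": 3.85, "claw": 0.02}
    - {"tx": 0.0425, "ty": 0.225, "tz": 0, "rx": 0, "ry": 0, "rz": 4.2, "claw": 0.02}
    - {"tx": 0.0445, "ty": 0.235, "tz": 0, "rx": 0, "ry": 0, "rz": 4.4, "claw": 0.02}
    - {"tx": 0.045, "ty": 0.2385, "tz": 0, "rx": 0, "ry": 0, "rz": 4.46, "claw": 0.02}
    - {"tx": 0.045, "ty": 0.2385, "tz": 0, "rx": 0, "ry": 0, "rz": 4.46, "claw": 0.02}
    - {"tx": 0.045, "ty": 0.2385, "tz": 0, "rx": 0, "ry": 0, "rz": 4.46, "claw": 0.02}
    - {"tx": 0.045, "ty": 0.2385, "tz": 0, "rx": 0, "ry": 0, "rz": 4.46, "claw": 0.02}
    - {"tx": 0.045, "ty": 0.2385, "tz": 0, "rx": 0, "ry": 0, "rz": 4.46, "claw": 0.02}

```text
clock: 13.45
eef_pos: [511.2, 426.6, 106.4]
tool_rot: [3.141, 0.001, 1.57]
force: [-0.4, -0.2, -0.7]
width: 39.9
```

>>> apply_moves:
  increments:
    - {"tx": -0.001, "ty": 0, "tz": -0.015, "rx": 0, "ry": 0, "rz": 0, "claw": 0.02}
    - {"tx": -0.001, "ty": 0, "tz": -0.045, "rx": 0, "ry": 0, "rz": 0, "claw": 0.02}
    - {"tx": -0.001, "ty": 0.0, "tz": -0.075, "rx": 0, "ry": 0, "rz": 0, "claw": 0.02}
    - {"tx": -0.001, "ty": 0.0, "tz": -0.095, "rx": 0, "ry": 0, "rz": 0, "claw": 0.02}
    - {"tx": -0.001, "ty": 0, "tz": -0.108, "rx": 0, "ry": 0, "rz": 0, "claw": 0.02}
    - {"tx": -0.001, "ty": 0, "tz": -0.115, "rx": 0, "ry": 0, "rz": 0, "claw": 0.02}
    - {"tx": -0.001, "ty": 0, "tz": -0.119, "rx": 0, "ry": 0, "rz": 0, "claw": 0.02}
    - {"tx": -0.001, "ty": 0, "tz": -0.122, "rx": 0, "ry": 0, "rz": 0, "claw": 0.02}
    - {"tx": -0.001, "ty": 0, "tz": -0.122, "rx": 0, "ry": 0, "rz": 0, "claw": 0.02}

```text
clock: 14.35
eef_pos: [510.2, 427.9, -15.3]
tool_rot: [3.141, -0.001, 1.571]
force: [0.2, -0.4, -0.7]
width: 39.8
```

>>> apply_moves:
  increments:
    - {"tx": 0, "ty": 0, "tz": -0.0015, "rx": 0, "ry": 0, "rz": 0, "claw": 0.02}
    - {"tx": 0, "ty": 0, "tz": -0.003, "rx": 0, "ry": 0, "rz": 0, "claw": 0.02}
    - {"tx": 0, "ty": 0, "tz": -0.003, "rx": 0, "ry": 0, "rz": 0, "claw": 0.02}

```text
clock: 14.65
eef_pos: [510.0, 427.6, -18.6]
tool_rot: [3.141, -0.0, 1.571]
force: [-0.1, -0.7, -1.1]
width: 39.5
```

>>> apply_moves:
  increments:
    - {"tx": 0, "ty": 0, "tz": -0.001, "rx": 0, "ry": 0, "rz": 0, "claw": 0.02}
    - {"tx": 0, "ty": 0, "tz": -0.002, "rx": 0, "ry": 0, "rz": 0, "claw": 0.02}
    - {"tx": 0, "ty": 0, "tz": -0.002, "rx": 0, "ry": 0, "rz": 0, "claw": 0.02}

```text
clock: 14.95
eef_pos: [510.1, 427.7, -19.0]
tool_rot: [3.141, 0.0, 1.571]
force: [-1.9, -3.0, 10.7]
width: 39.8
```

Contact with the floor at reported -19 (expected -20). Release, rise and go to the large wheel.

>>> apply_moves:
  increments:
    - {"tx": 0, "ty": 0, "tz": 0.001, "rx": 0, "ry": 0, "rz": 0, "claw": 0.045}
    - {"tx": 0, "ty": 0, "tz": 0.001, "rx": 0, "ry": 0, "rz": 0, "claw": 0.065}
    - {"tx": 0, "ty": 0, "tz": 0.001, "rx": 0, "ry": 0, "rz": 0, "claw": 0.085}
    - {"tx": 0, "ty": 0, "tz": 0.001, "rx": 0, "ry": 0, "rz": 0, "claw": 0.085}
    - {"tx": 0, "ty": 0, "tz": 0.001, "rx": 0, "ry": 0, "rz": 0, "claw": 0.085}
    - {"tx": 0, "ty": 0, "tz": 0.02, "rx": 0, "ry": 0, "rz": 0, "claw": 0.085}
    - {"tx": 0, "ty": 0, "tz": 0.06, "rx": 0, "ry": 0, "rz": 0, "claw": 0.085}
    - {"tx": 0, "ty": 0, "tz": 0.11, "rx": 0, "ry": 0, "rz": 0, "claw": 0.085}
    - {"tx": -0.01, "ty": -0.045, "tz": 0.11, "rx": 0, "ry": 0, "rz": 0, "claw": 0.085}
    - {"tx": -0.02, "ty": -0.09, "tz": 0.11, "rx": 0, "ry": 0, "rz": 0, "claw": 0.085}
    - {"tx": -0.03, "ty": -0.135, "tz": 0.11, "rx": 0, "ry": 0, "rz": 0, "claw": 0.085}
    - {"tx": -0.04, "ty": -0.18, "tz": 0.11, "rx": 0, "ry": 0, "rz": 0, "claw": 0.085}

```text
clock: 16.15
eef_pos: [469.4, 245.9, 89.4]
tool_rot: [3.141, -0.0, 1.571]
force: [0.9, -0.9, -0.2]
width: 85.1
```

>>> apply_moves:
  increments:
    - {"tx": -0.009, "ty": -0.045, "tz": 0, "rx": 0, "ry": 0, "rz": 0, "claw": 0.085}
    - {"tx": -0.0175, "ty": -0.09, "tz": 0, "rx": 0, "ry": 0, "rz": 0, "claw": 0.085}
    - {"tx": -0.0175, "ty": -0.105, "tz": 0, "rx": 0, "ry": 0, "rz": 0, "claw": 0.085}
    - {"tx": -0.0175, "ty": -0.105, "tz": 0, "rx": 0, "ry": 0, "rz": 0, "claw": 0.085}
    - {"tx": -0.0175, "ty": -0.105, "tz": 0, "rx": 0, "ry": 0, "rz": 0, "claw": 0.085}
    - {"tx": -0.0175, "ty": -0.105, "tz": 0, "rx": 0, "ry": 0, "rz": 0, "claw": 0.085}
    - {"tx": -0.0175, "ty": -0.105, "tz": 0, "rx": 0, "ry": 0, "rz": 0, "claw": 0.085}

```text
clock: 16.85
eef_pos: [452.6, 144.4, 89.2]
tool_rot: [3.141, -0.001, 1.573]
force: [-0.7, -0.5, -1.2]
width: 85.0
```

```bash
python3 - <<'E'
from h import *
for n in("side","top"):
  i=get_image(n)[:,:,::-1].copy(); cv2.imwrite(f"pics/{n}10.png",i)
  for w,p in(("Snest",(510,428,30)),("L",(452,143,26))):
    u,v=proj(n,p)[0].astype(int); t=cv2.resize(i[v-20:v+20,u-20:u+20],None,fx=8,fy=8,interpolation=cv2.INTER_CUBIC)
    # off-white felt: bright, low saturation
    h=cv2.cvtColor(t,cv2.COLOR_BGR2HSV); m=cv2.inRange(h,(0,0,125),(180,85,255)); m=cv2.morphologyEx(m,cv2.MORPH_OPEN,np.ones((9,9)))
    c=max(cv2.findContours(m,cv2.RETR_EXTERNAL,cv2.CHAIN_APPROX_NONE)[0],key=cv2.contourArea)
    print(n,w,rect(ray(n,(c[:,0]+.5)/8-.5+[u-20,v-20],p[2])))
E
```

```text
side Snest (array([515.1, 421.1, 101.3,  95.4]), np.float64(0.248))
side L (array([458.3, 160.8,  58.7,  27.8]), np.float64(-0.309))
top Snest (array([508.9, 423.6,  41.8,  41.4]), np.float64(0.003))
top L (array([474.2, 148. ,  17.2,  14.8]), np.float64(-0.012))
```

Top view: the small wheel is 42 mm across at (508.9,423.6), and its nest is at (509.8,426). Good. Now grasp the large wheel.

>>> apply_moves:
  increments:
    - {"tx": 0, "ty": -0.001, "tz": -0.045, "rx": 0, "ry": 0, "rz": 0, "claw": 0.085}
    - {"tx": 0, "ty": -0.001, "tz": -0.085, "rx": 0, "ry": 0, "rz": 0, "claw": 0.085}
    - {"tx": 0, "ty": -0.001, "tz": -0.105, "rx": 0, "ry": 0, "rz": 0, "claw": 0.085}
    - {"tx": 0, "ty": -0.001, "tz": -0.117, "rx": 0, "ry": 0, "rz": 0, "claw": 0.085}
    - {"tx": 0, "ty": -0.001, "tz": -0.117, "rx": 0, "ry": 0, "rz": 0, "claw": 0.085}
    - {"tx": 0, "ty": -0.001, "tz": -0.117, "rx": 0, "ry": 0, "rz": 0, "claw": 0.07}
    - {"tx": 0, "ty": -0.001, "tz": -0.117, "rx": 0, "ry": 0, "rz": 0, "claw": 0.062}
    - {"tx": 0, "ty": -0.001, "tz": -0.117, "rx": 0, "ry": 0, "rz": 0, "claw": 0.045}
    - {"tx": 0, "ty": -0.001, "tz": -0.117, "rx": 0, "ry": 0, "rz": 0, "claw": 0.035}
    - {"tx": 0, "ty": -0.001, "tz": -0.117, "rx": 0, "ry": 0, "rz": 0, "claw": 0.035}
    - {"tx": 0, "ty": -0.001, "tz": -0.117, "rx": 0, "ry": 0, "rz": 0, "claw": 0.035}

```text
clock: 18.05
eef_pos: [453.1, 142.0, -26.4]
tool_rot: [3.139, -0.001, 1.571]
force: [-1.8, 0.4, 6.2]
width: 59.7
```

>>> apply_moves:
  increments:
    - {"tx": 0, "ty": 0, "tz": 0.01, "rx": 0, "ry": 0, "rz": 0, "claw": 0.035}
    - {"tx": 0, "ty": 0, "tz": 0.03, "rx": 0, "ry": 0, "rz": 0, "claw": 0.035}
    - {"tx": 0, "ty": 0, "tz": 0.06, "rx": 0, "ry": 0, "rz": 0, "claw": 0.035}
    - {"tx": 0, "ty": 0, "tz": 0.085, "rx": 0, "ry": 0, "rz": 0, "claw": 0.035}
    - {"tx": 0, "ty": 0, "tz": 0.1, "rx": 0, "ry": 0, "rz": 0, "claw": 0.035}
    - {"tx": 0, "ty": 0, "tz": 0.1, "rx": 0, "ry": 0, "rz": 0, "claw": 0.035}
    - {"tx": 0, "ty": 0, "tz": 0.1, "rx": 0, "ry": 0, "rz": 0, "claw": 0.035}

```text
clock: 18.75
eef_pos: [452.6, 141.2, 72.7]
tool_rot: [3.141, 0.0, 1.57]
force: [-0.4, -0.4, -1.5]
width: 59.9
```

>>> apply_moves:
  increments:
    - {"tx": 0.004, "ty": -0.01, "tz": 0, "rx": 0, "ry": 0, "rz": 0, "claw": 0.035}
    - {"tx": 0.016, "ty": -0.035, "tz": 0, "rx": 0, "ry": 0, "rz": 0, "claw": 0.035}
    - {"tx": 0.034, "ty": -0.075, "tz": 0, "rx": 0, "ry": 0, "rz": 0, "claw": 0.035}
    - {"tx": 0.0525, "ty": -0.115, "tz": 0, "rx": 0, "ry": 0, "rz": 0, "claw": 0.035}
    - {"tx": 0.0705, "ty": -0.155, "tz": 0, "rx": 0, "ry": 0, "rz": 0, "claw": 0.035}
    - {"tx": 0.0885, "ty": -0.195, "tz": 0, "rx": 0, "ry": 0, "rz": 0, "claw": 0.035}
    - {"tx": 0.1065, "ty": -0.235, "tz": 0, "rx": 0, "ry": 0, "rz": 0, "claw": 0.035}
    - {"tx": 0.125, "ty": -0.275, "tz": 0, "rx": 0, "ry": 0, "rz": 0, "claw": 0.035}
    - {"tx": 0.143, "ty": -0.315, "tz": 0, "rx": 0, "ry": 0, "rz": 0, "claw": 0.035}
    - {"tx": 0.159, "ty": -0.35, "tz": 0, "rx": 0, "ry": 0, "rz": 0, "claw": 0.035}
    - {"tx": 0.17, "ty": -0.375, "tz": 0, "rx": 0, "ry": 0, "rz": 0, "claw": 0.035}
    - {"tx": 0.1755, "ty": -0.3865, "tz": 0, "rx": 0, "ry": 0, "rz": 0, "claw": 0.035}

```text
clock: 19.95
eef_pos: [626.7, -249.7, 70.1]
tool_rot: [-3.139, 0.001, 1.566]
force: [0.1, -1.0, -0.8]
width: 59.7
```

>>> apply_moves:
  increments:
    - {"tx": 0, "ty": 0, "tz": 0, "rx": 0, "ry": 0, "rz": 0, "claw": 0.035}
    - {"tx": 0, "ty": 0, "tz": 0, "rx": 0, "ry": 0, "rz": 0, "claw": 0.035}
    - {"tx": 0, "ty": 0, "tz": 0, "rx": 0, "ry": 0, "rz": 0, "claw": 0.035}
    - {"tx": 0, "ty": 0, "tz": -0.015, "rx": 0, "ry": 0, "rz": 0, "claw": 0.035}
    - {"tx": 0, "ty": 0, "tz": -0.045, "rx": 0, "ry": 0, "rz": 0, "claw": 0.035}
    - {"tx": 0, "ty": 0, "tz": -0.07, "rx": 0, "ry": 0, "rz": 0, "claw": 0.035}
    - {"tx": 0, "ty": 0, "tz": -0.084, "rx": 0, "ry": 0, "rz": 0, "claw": 0.035}
    - {"tx": 0, "ty": 0, "tz": -0.091, "rx": 0, "ry": 0, "rz": 0, "claw": 0.035}
    - {"tx": 0, "ty": 0, "tz": -0.093, "rx": 0, "ry": 0, "rz": 0, "claw": 0.035}
    - {"tx": 0, "ty": 0, "tz": -0.093, "rx": 0, "ry": 0, "rz": 0, "claw": 0.035}

```text
clock: 20.95
eef_pos: [628.6, -244.8, -20.2]
tool_rot: [3.141, 0.0, 1.571]
force: [0.6, -0.6, -0.8]
width: 59.6
```

>>> apply_moves:
  increments:
    - {"tx": 0, "ty": 0, "tz": -0.0015, "rx": 0, "ry": 0, "rz": 0, "claw": 0.035}
    - {"tx": 0, "ty": 0, "tz": -0.003, "rx": 0, "ry": 0, "rz": 0, "claw": 0.035}
    - {"tx": 0, "ty": 0, "tz": -0.003, "rx": 0, "ry": 0, "rz": 0, "claw": 0.035}

```text
clock: 21.25
eef_pos: [628.9, -245.2, -22.2]
tool_rot: [3.14, 0.001, 1.571]
force: [-0.6, -0.1, 4.9]
width: 59.5
```

>>> apply_moves:
  increments:
    - {"tx": 0, "ty": 0, "tz": -0.001, "rx": 0, "ry": 0, "rz": 0, "claw": 0.035}
    - {"tx": 0, "ty": 0, "tz": -0.0015, "rx": 0, "ry": 0, "rz": 0, "claw": 0.035}
    - {"tx": 0, "ty": 0, "tz": -0.0015, "rx": 0, "ry": 0, "rz": 0, "claw": 0.035}

```text
clock: 21.55
eef_pos: [628.9, -245.3, -22.3]
tool_rot: [3.14, 0.001, 1.571]
force: [-4.5, -0.1, 15.1]
width: 59.6
```

Contact at -22.2, as expected (grasped at -26.4, plus 4). Release, rise, and go to the bar with the jaws across it.

>>> apply_moves:
  increments:
    - {"tx": 0, "ty": 0, "tz": 0.002, "rx": 0, "ry": 0, "rz": 0, "claw": 0.07}
    - {"tx": 0, "ty": 0, "tz": 0.002, "rx": 0, "ry": 0, "rz": 0, "claw": 0.085}
    - {"tx": 0, "ty": 0, "tz": 0.002, "rx": 0, "ry": 0, "rz": 0, "claw": 0.085}
    - {"tx": 0, "ty": 0, "tz": 0.002, "rx": 0, "ry": 0, "rz": 0, "claw": 0.085}
    - {"tx": 0, "ty": 0, "tz": 0.02, "rx": 0, "ry": 0, "rz": 0, "claw": 0.085}
    - {"tx": 0, "ty": 0, "tz": 0.06, "rx": 0, "ry": 0, "rz": 0, "claw": 0.085}
    - {"tx": 0, "ty": 0, "tz": 0.1, "rx": 0, "ry": 0, "rz": 0, "claw": 0.085}
    - {"tx": -0.04, "ty": 0.018, "tz": 0.1, "rx": 0, "ry": 0, "rz": -1.7, "claw": 0.085}
    - {"tx": -0.08, "ty": 0.036, "tz": 0.1, "rx": 0, "ry": 0, "rz": -3.4, "claw": 0.085}
    - {"tx": -0.12, "ty": 0.054, "tz": 0.1, "rx": 0, "ry": 0, "rz": -5.1, "claw": 0.085}
    - {"tx": -0.16, "ty": 0.072, "tz": 0.1, "rx": 0, "ry": 0, "rz": -6.8, "claw": 0.085}
    - {"tx": -0.204, "ty": 0.091, "tz": 0.1, "rx": 0, "ry": 0, "rz": -8.5, "claw": 0.085}

```text
clock: 22.75
eef_pos: [423.6, -153.4, 76.0]
tool_rot: [3.139, -0.002, 0.823]
force: [-0.4, 1.2, -0.5]
width: 85.1
```

>>> apply_moves:
  increments:
    - {"tx": 0, "ty": 0, "tz": 0, "rx": 0, "ry": 0, "rz": -0.6, "claw": 0.085}
    - {"tx": 0, "ty": 0, "tz": 0, "rx": 0, "ry": 0, "rz": -0.6, "claw": 0.085}
    - {"tx": 0, "ty": 0, "tz": 0, "rx": 0, "ry": 0, "rz": -0.6, "claw": 0.085}
    - {"tx": 0, "ty": 0, "tz": 0, "rx": 0, "ry": 0, "rz": -0.6, "claw": 0.085}
    - {"tx": 0, "ty": 0, "tz": 0, "rx": 0, "ry": 0, "rz": -0.6, "claw": 0.085}

```text
clock: 23.25
eef_pos: [425.1, -154.3, 74.8]
tool_rot: [3.141, -0.001, 0.777]
force: [-0.5, 0.4, 0.2]
width: 85.1
```

```bash
python3 - <<'E'
from h import *
for n in("top","side"):
    i=get_image(n)[:,:,::-1].copy(); cv2.imwrite(f"pics/{n}11.png",i)
    u,v=proj(n,(628,-243.5,30))[0].astype(int); t=cv2.resize(i[v-22:v+22,u-22:u+22],None,fx=8,fy=8,interpolation=cv2.INTER_CUBIC)
    h=cv2.cvtColor(t,cv2.COLOR_BGR2HSV); m=cv2.inRange(h,(0,0,125),(180,85,255)); m=cv2.morphologyEx(m,cv2.MORPH_OPEN,np.ones((9,9)))
    c=max(cv2.findContours(m,cv2.RETR_EXTERNAL,cv2.CHAIN_APPROX_NONE)[0],key=cv2.contourArea)
    print(n,"L",rect(ray(n,(c[:,0]+.5)/8-.5+[u-22,v-22],30)))
    # all round pale and outer nest again
s=read_state(); print(s["eef_pos"],s["tool_rot"])
E
```

```text
top L (array([ 627.5, -244.1,   63.3,   61.6]), np.float64(-0.814))
side L (array([ 647.6, -293. ,  172.4,  149.1]), np.float64(-1.215))
[ 424.46098849 -154.15632602   74.59526254] [ 3.14143606e+00 -4.34995703e-04  7.76660207e-01]
```

Large wheel at (627.5,-244.1), nest at (627.2,-244.6). Now the bar.

>>> apply_moves:
  increments:
    - {"tx": 0, "ty": 0.001, "tz": -0.04, "rx": 0, "ry": 0, "rz": 0, "claw": 0.085}
    - {"tx": 0, "ty": 0.001, "tz": -0.075, "rx": 0, "ry": 0, "rz": 0, "claw": 0.085}
    - {"tx": 0, "ty": 0.001, "tz": -0.09, "rx": 0, "ry": 0, "rz": 0, "claw": 0.085}
    - {"tx": 0, "ty": 0.001, "tz": -0.0975, "rx": 0, "ry": 0, "rz": 0, "claw": 0.06}
    - {"tx": 0, "ty": 0.001, "tz": -0.0975, "rx": 0, "ry": 0, "rz": 0, "claw": 0.045}
    - {"tx": 0, "ty": 0.001, "tz": -0.0975, "rx": 0, "ry": 0, "rz": 0, "claw": 0.035}
    - {"tx": 0, "ty": 0.001, "tz": -0.0975, "rx": 0, "ry": 0, "rz": 0, "claw": 0.025}
    - {"tx": 0, "ty": 0.001, "tz": -0.0975, "rx": 0, "ry": 0, "rz": 0, "claw": 0.015}
    - {"tx": 0, "ty": 0.001, "tz": -0.0975, "rx": 0, "ry": 0, "rz": 0, "claw": 0.01}
    - {"tx": 0, "ty": 0.001, "tz": -0.0975, "rx": 0, "ry": 0, "rz": 0, "claw": 0.01}
    - {"tx": 0, "ty": 0.001, "tz": -0.0975, "rx": 0, "ry": 0, "rz": 0, "claw": 0.01}

```text
clock: 24.45
eef_pos: [424.4, -153.2, -22.1]
tool_rot: [3.14, -0.0, 0.777]
force: [-1.4, -1.2, 7.1]
width: 28.5
```

>>> apply_moves:
  increments:
    - {"tx": 0, "ty": 0, "tz": 0.01, "rx": 0, "ry": 0, "rz": 0, "claw": 0.01}
    - {"tx": 0, "ty": 0, "tz": 0.03, "rx": 0, "ry": 0, "rz": 0, "claw": 0.01}
    - {"tx": 0, "ty": 0, "tz": 0.06, "rx": 0, "ry": 0, "rz": 0, "claw": 0.01}
    - {"tx": 0, "ty": 0, "tz": 0.085, "rx": 0, "ry": 0, "rz": 0, "claw": 0.01}
    - {"tx": 0, "ty": 0, "tz": 0.1, "rx": 0, "ry": 0, "rz": 0, "claw": 0.01}
    - {"tx": 0, "ty": 0, "tz": 0.1, "rx": 0, "ry": 0, "rz": 0, "claw": 0.01}
    - {"tx": 0, "ty": 0, "tz": 0.1, "rx": 0, "ry": 0, "rz": 0, "claw": 0.01}

```text
clock: 25.15
eef_pos: [423.7, -153.2, 77.0]
tool_rot: [3.141, 0.0, 0.776]
force: [-0.8, 0.5, -0.9]
width: 28.4
```

>>> apply_moves:
  increments:
    - {"tx": 0.003, "ty": -0.01, "tz": 0, "rx": 0, "ry": 0, "rz": -0.7, "claw": 0.01}
    - {"tx": 0.009, "ty": -0.03, "tz": 0, "rx": 0, "ry": 0, "rz": -2.0, "claw": 0.01}
    - {"tx": 0.0165, "ty": -0.06, "tz": 0, "rx": 0, "ry": 0, "rz": -3.5, "claw": 0.01}
    - {"tx": 0.0245, "ty": -0.09, "tz": 0, "rx": 0, "ry": 0, "rz": -5.1, "claw": 0.01}
    - {"tx": 0.0325, "ty": -0.12, "tz": 0, "rx": 0, "ry": 0, "rz": -6.7, "claw": 0.01}
    - {"tx": 0.0405, "ty": -0.15, "tz": 0, "rx": 0, "ry": 0, "rz": -8.3, "claw": 0.01}
    - {"tx": 0.0485, "ty": -0.18, "tz": 0, "rx": 0, "ry": 0, "rz": -9.9, "claw": 0.01}
    - {"tx": 0.0565, "ty": -0.21, "tz": 0, "rx": 0, "ry": 0, "rz": -11.5, "claw": 0.01}
    - {"tx": 0.063, "ty": -0.235, "tz": 0, "rx": 0, "ry": 0, "rz": -13.1, "claw": 0.01}
    - {"tx": 0.068, "ty": -0.252, "tz": 0, "rx": 0, "ry": 0, "rz": -14.6, "claw": 0.01}
    - {"tx": 0.071, "ty": -0.262, "tz": 0, "rx": 0, "ry": 0, "rz": -15.8, "claw": 0.01}
    - {"tx": 0.072, "ty": -0.266, "tz": 0, "rx": 0, "ry": 0, "rz": -16.36, "claw": 0.01}

```text
clock: 26.35
eef_pos: [495.0, -420.9, 75.3]
tool_rot: [3.14, 0.001, -0.658]
force: [0.4, 0.6, -1.9]
width: 28.3
```

>>> apply_moves:
  increments:
    - {"tx": 0, "ty": 0, "tz": 0, "rx": 0, "ry": 0, "rz": 0, "claw": 0.01}
    - {"tx": 0, "ty": 0, "tz": 0, "rx": 0, "ry": 0, "rz": 0, "claw": 0.01}
    - {"tx": 0, "ty": 0, "tz": 0, "rx": 0, "ry": 0, "rz": 0, "claw": 0.01}
    - {"tx": 0, "ty": 0, "tz": -0.02, "rx": 0, "ry": 0, "rz": 0, "claw": 0.01}
    - {"tx": 0, "ty": 0, "tz": -0.045, "rx": 0, "ry": 0, "rz": 0, "claw": 0.01}
    - {"tx": 0, "ty": 0, "tz": -0.06, "rx": 0, "ry": 0, "rz": 0, "claw": 0.01}
    - {"tx": 0, "ty": 0, "tz": -0.06, "rx": 0, "ry": 0, "rz": 0, "claw": 0.01}
    - {"tx": 0, "ty": 0, "tz": -0.06, "rx": 0, "ry": 0, "rz": 0, "claw": 0.01}

```text
clock: 27.15
eef_pos: [496.1, -418.9, 17.4]
tool_rot: [-3.141, -0.0, -0.651]
force: [-0.7, -0.8, -1.3]
width: 28.5
```

```bash
python3 - <<'E'
from h import *
s=read_state(); print(s["eef_pos"],s["tool_rot"],s["width"])
o=[]
for n in("side","top"):
    i=get_image(n)[:,:,::-1].copy()
    x,y=(proj(n,(496,-420,30))[0]-40).astype(int); print(n,x,y)
    c=cv2.resize(i[y:y+80,x:x+80],(400,400),interpolation=2); o.append(cv2.convertScaleAbs(c,alpha=1.5))
    # rays of expected bar corners at real height
cv2.imwrite("pics/a12.png",np.hstack(o))
E
```

```text
[ 496.11303405 -418.8905976    17.38261799] [-3.14147882e+00 -5.49561834e-05 -6.50721653e-01] 28.505270089593182
side 327 87
top 430 174
```

View pics/a12.png

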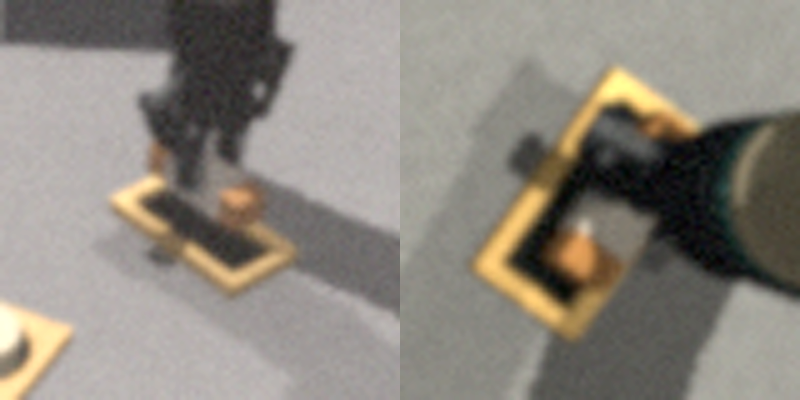

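The bar hangs aligned over the oblong recess (side about (368,127), top about (468,212)). Lower it.

>>> apply_moves:
  increments:
    - {"tx": 0, "ty": -0.001, "tz": -0.015, "rx": 0, "ry": 0, "rz": 0, "claw": 0.01}
    - {"tx": 0, "ty": -0.001, "tz": -0.025, "rx": 0, "ry": 0, "rz": 0, "claw": 0.01}
    - {"tx": 0, "ty": -0.001, "tz": -0.031, "rx": 0, "ry": 0, "rz": 0, "claw": 0.01}
    - {"tx": 0, "ty": -0.001, "tz": -0.033, "rx": 0, "ry": 0, "rz": 0, "claw": 0.01}
    - {"tx": 0, "ty": -0.001, "tz": -0.033, "rx": 0, "ry": 0, "rz": 0, "claw": 0.01}

```text
clock: 27.75
eef_pos: [495.6, -419.6, -16.4]
tool_rot: [-3.142, 0.001, -0.651]
force: [-0.0, -0.3, -1.1]
width: 28.3
```

>>> apply_moves:
  increments:
    - {"tx": 0, "ty": 0, "tz": -0.0015, "rx": 0, "ry": 0, "rz": 0, "claw": 0.01}
    - {"tx": 0, "ty": 0, "tz": -0.0025, "rx": 0, "ry": 0, "rz": 0, "claw": 0.01}
    - {"tx": 0, "ty": 0, "tz": -0.0025, "rx": 0, "ry": 0, "rz": 0, "claw": 0.01}

```text
clock: 28.05
eef_pos: [496.2, -420.1, -18.0]
tool_rot: [-3.142, -0.001, -0.651]
force: [-0.5, -0.0, -0.4]
width: 28.7
```

>>> apply_moves:
  increments:
    - {"tx": 0, "ty": 0, "tz": -0.001, "rx": 0, "ry": 0, "rz": 0, "claw": 0.01}
    - {"tx": 0, "ty": 0, "tz": -0.0015, "rx": 0, "ry": 0, "rz": 0, "claw": 0.01}
    - {"tx": 0, "ty": 0, "tz": -0.0015, "rx": 0, "ry": 0, "rz": 0, "claw": 0.01}

```text
clock: 28.35
eef_pos: [496.2, -420.1, -18.0]
tool_rot: [3.141, -0.001, -0.651]
force: [-3.3, 1.1, 9.4]
width: 28.4
```

Contact with the floor. Release, rise and travel to above the tin.

>>> apply_moves:
  increments:
    - {"tx": 0, "ty": 0, "tz": 0.002, "rx": 0, "ry": 0, "rz": 0, "claw": 0.04}
    - {"tx": 0, "ty": 0, "tz": 0.002, "rx": 0, "ry": 0, "rz": 0, "claw": 0.06}
    - {"tx": 0, "ty": 0, "tz": 0.002, "rx": 0, "ry": 0, "rz": 0, "claw": 0.085}
    - {"tx": 0, "ty": 0, "tz": 0.002, "rx": 0, "ry": 0, "rz": 0, "claw": 0.085}
    - {"tx": 0, "ty": 0, "tz": 0.02, "rx": 0, "ry": 0, "rz": 0, "claw": 0.085}
    - {"tx": 0, "ty": 0, "tz": 0.06, "rx": 0, "ry": 0, "rz": 0, "claw": 0.085}
    - {"tx": 0, "ty": 0, "tz": 0.1, "rx": 0, "ry": 0, "rz": 0, "claw": 0.085}
    - {"tx": 0, "ty": 0, "tz": 0.132, "rx": 0, "ry": 0, "rz": 0, "claw": 0.085}
    - {"tx": 0.008, "ty": 0.044, "tz": 0.132, "rx": 0, "ry": 0, "rz": 1.5, "claw": 0.085}
    - {"tx": 0.016, "ty": 0.088, "tz": 0.132, "rx": 0, "ry": 0, "rz": 3.0, "claw": 0.085}
    - {"tx": 0.024, "ty": 0.132, "tz": 0.132, "rx": 0, "ry": 0, "rz": 4.5, "claw": 0.085}
    - {"tx": 0.032, "ty": 0.176, "tz": 0.132, "rx": 0, "ry": 0, "rz": 6.0, "claw": 0.085}

```text
clock: 29.55
eef_pos: [528.4, -242.6, 113.8]
tool_rot: [3.141, -0.002, -0.122]
force: [0.7, 0.0, -0.1]
width: 85.2
```

>>> apply_moves:
  increments:
    - {"tx": 0.008, "ty": 0.044, "tz": 0, "rx": 0, "ry": 0, "rz": 1.5, "claw": 0.085}
    - {"tx": 0.016, "ty": 0.088, "tz": 0, "rx": 0, "ry": 0, "rz": 3.0, "claw": 0.085}
    - {"tx": 0.024, "ty": 0.132, "tz": 0, "rx": 0, "ry": 0, "rz": 4.5, "claw": 0.085}
    - {"tx": 0.032, "ty": 0.176, "tz": 0, "rx": 0, "ry": 0, "rz": 6.0, "claw": 0.085}
    - {"tx": 0.04, "ty": 0.22, "tz": 0, "rx": 0, "ry": 0, "rz": 7.5, "claw": 0.085}
    - {"tx": 0.048, "ty": 0.264, "tz": 0, "rx": 0, "ry": 0, "rz": 9.0, "claw": 0.085}
    - {"tx": 0.056, "ty": 0.308, "tz": 0, "rx": 0, "ry": 0, "rz": 10.5, "claw": 0.085}
    - {"tx": 0.064, "ty": 0.352, "tz": 0, "rx": 0, "ry": 0, "rz": 12.0, "claw": 0.085}
    - {"tx": 0.072, "ty": 0.396, "tz": 0, "rx": 0, "ry": 0, "rz": 13.5, "claw": 0.085}
    - {"tx": 0.08, "ty": 0.44, "tz": 0, "rx": 0, "ry": 0, "rz": 15.0, "claw": 0.085}
    - {"tx": 0.088, "ty": 0.486, "tz": 0, "rx": 0, "ry": 0, "rz": 16.3, "claw": 0.085}
    - {"tx": 0.088, "ty": 0.486, "tz": 0, "rx": 0, "ry": 0, "rz": 16.3, "claw": 0.085}

```text
clock: 30.75
eef_pos: [615.0, 252.2, 114.1]
tool_rot: [-3.141, -0.009, 1.306]
force: [-1.1, 0.2, 0.0]
width: 84.8
```

```bash
python3 - <<'E'
from h import *
for k in range(6): i=get_image("top")[:,:,::-1].copy()
cv2.imwrite("pics/top13.png",i); s=read_state(); print(s["clock"],s["eef_pos"],s["tool_rot"],s["width"],s["force"])
hsv=cv2.cvtColor(i,cv2.COLOR_BGR2HSV); h=cv2.inRange(hsv,(0,0,140),(180,60,255))
print("band:")
for c in cv2.findContours(h,0,cv2.CHAIN_APPROX_NONE)[0]:
    P=ray("top",c[:,0],30)
    if cv2.contourArea(c)>60 and np.linalg.norm(P.mean(0)[:2]-[496,-420])<60: print(rect(P))
# orange ends
o=cv2.inRange(hsv,(4,110,90),(14,255,255))
for c in cv2.findContours(o,0,cv2.CHAIN_APPROX_NONE)[0]:
    P=ray("top",c[:,0],30)
    if cv2.contourArea(c)>8 and np.linalg.norm(P.mean(0)[:2]-[496,-420])<80: print("end",rect(P))
E
```

```text
31.05 [616.42280695 239.60521255 112.50297916] [3.14061900e+00 1.61086580e-03 1.29216681e+00] 85.16169866167088 [ 0.61149039 -0.2895447   0.27554769]
band:
(array([ 496.4, -422.5,   60. ,   31.6]), np.float64(-0.647))
```

Bar band at (496.4,-422.5), yaw -0.647; nest at (495.5,-421.1), yaw -0.649. Good. Settle, then descend partway over the tin.

>>> apply_moves:
  increments:
    - {"tx": 0, "ty": 0, "tz": 0, "rx": 0, "ry": 0, "rz": 0, "claw": 0.085}
    - {"tx": 0, "ty": 0, "tz": 0, "rx": 0, "ry": 0, "rz": 0, "claw": 0.085}
    - {"tx": 0, "ty": 0, "tz": 0, "rx": 0, "ry": 0, "rz": 0, "claw": 0.085}
    - {"tx": 0, "ty": 0, "tz": 0, "rx": 0, "ry": 0, "rz": 0, "claw": 0.085}
    - {"tx": 0, "ty": 0, "tz": 0, "rx": 0, "ry": 0, "rz": 0, "claw": 0.085}

```text
clock: 31.55
eef_pos: [615.9, 242.0, 112.2]
tool_rot: [-3.142, -0.0, 1.295]
force: [0.2, -0.5, 0.0]
width: 84.9
```

```bash
python3 - <<'E'
from h import *
i=get_image("side")[:,:,::-1].copy(); s=read_state(); p=s["eef_pos"]; print(s["clock"],p,s["tool_rot"])
A=R.from_euler("xyz",s["tool_rot"]).as_matrix(); q=p+[0,0,34.5]
x,y=(proj("side",(616,242,90))[0]-[40,50]).astype(int)
c=cv2.convertScaleAbs(cv2.resize(i[y:y+80,x:x+80],(560,560),interpolation=2),alpha=1.6,beta=10)
for P,col in((q+42.7*A[:,1]-13*A[:,2],(0,0,255)),(q-42.7*A[:,1]-13*A[:,2],(0,0,255)),(q,(0,255,0)),((616,242,94),(255,255,0))):
    cv2.drawMarker(c,tuple(((proj("side",P)[0]-[x,y]+.5)*7).astype(int)),col,cv2.MARKER_CROSS,10,1)
cv2.imwrite("pics/a13.png",c)
E
```

```text
31.6 [615.8288641  242.09564623 112.16072666] [-3.14146807e+00  1.04083808e-05  1.29508539e+00]
```

View pics/a13.png

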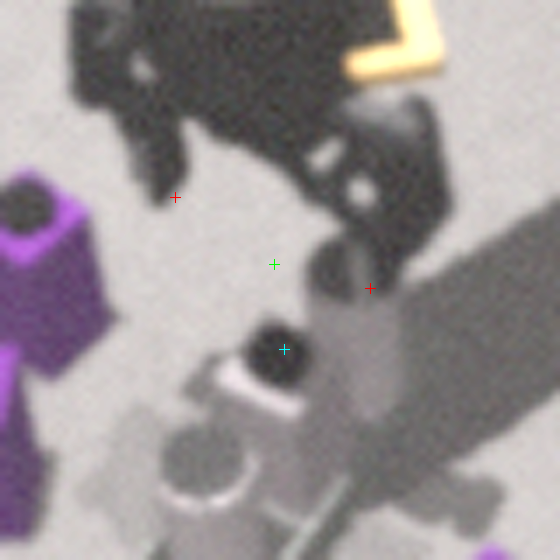

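Side crop: both fingertips sit at the predicted marks (scaled crop (175,197) and (370,288)), either side of the tin's free faces. The cap is at (284,350), right at its predicted spot. Descend and grip.

>>> apply_moves:
  increments:
    - {"tx": 0, "ty": 0, "tz": -0.03, "rx": 0, "ry": 0, "rz": 0, "claw": 0.085}
    - {"tx": 0, "ty": 0, "tz": -0.06, "rx": 0, "ry": 0, "rz": 0, "claw": 0.085}
    - {"tx": 0, "ty": 0, "tz": -0.082, "rx": 0, "ry": 0, "rz": 0, "claw": 0.085}
    - {"tx": 0, "ty": 0, "tz": -0.09, "rx": 0, "ry": 0, "rz": 0, "claw": 0.085}
    - {"tx": 0, "ty": 0, "tz": -0.092, "rx": 0, "ry": 0, "rz": 0, "claw": 0.085}
    - {"tx": 0, "ty": 0, "tz": -0.092, "rx": 0, "ry": 0, "rz": 0, "claw": 0.065}
    - {"tx": 0, "ty": 0, "tz": -0.092, "rx": 0, "ry": 0, "rz": 0, "claw": 0.05}
    - {"tx": 0, "ty": 0, "tz": -0.092, "rx": 0, "ry": 0, "rz": 0, "claw": 0.04}
    - {"tx": 0, "ty": 0, "tz": -0.092, "rx": 0, "ry": 0, "rz": 0, "claw": 0.03}
    - {"tx": 0, "ty": 0, "tz": -0.092, "rx": 0, "ry": 0, "rz": 0, "claw": 0.02}
    - {"tx": 0, "ty": 0, "tz": -0.092, "rx": 0, "ry": 0, "rz": 0, "claw": 0.02}
    - {"tx": 0, "ty": 0, "tz": -0.092, "rx": 0, "ry": 0, "rz": 0, "claw": 0.02}

```text
clock: 32.8
eef_pos: [616.9, 242.4, 21.6]
tool_rot: [3.14, -0.001, 1.295]
force: [-0.0, -1.4, 6.0]
width: 37.0
```

>>> apply_moves:
  increments:
    - {"tx": 0, "ty": 0, "tz": 0.005, "rx": 0, "ry": 0, "rz": 0, "claw": 0.02}
    - {"tx": 0, "ty": 0, "tz": 0.015, "rx": 0, "ry": 0, "rz": 0, "claw": 0.02}
    - {"tx": 0, "ty": 0, "tz": 0.03, "rx": 0, "ry": 0, "rz": 0, "claw": 0.02}
    - {"tx": 0, "ty": 0, "tz": 0.048, "rx": 0, "ry": 0, "rz": 0, "claw": 0.02}
    - {"tx": 0, "ty": 0, "tz": 0.066, "rx": 0, "ry": 0, "rz": 0, "claw": 0.02}
    - {"tx": 0, "ty": 0, "tz": 0.084, "rx": 0, "ry": 0, "rz": 0, "claw": 0.02}
    - {"tx": 0, "ty": 0, "tz": 0.1, "rx": 0, "ry": 0, "rz": 0, "claw": 0.02}
    - {"tx": 0, "ty": 0, "tz": 0.112, "rx": 0, "ry": 0, "rz": 0, "claw": 0.02}
    - {"tx": 0, "ty": 0, "tz": 0.12, "rx": 0, "ry": 0, "rz": 0, "claw": 0.02}
    - {"tx": 0, "ty": 0, "tz": 0.12, "rx": 0, "ry": 0, "rz": 0, "claw": 0.02}
    - {"tx": 0, "ty": 0, "tz": 0.12, "rx": 0, "ry": 0, "rz": 0, "claw": 0.02}

```text
clock: 33.9
eef_pos: [615.6, 241.8, 139.8]
tool_rot: [-3.141, 0.001, 1.295]
force: [-0.2, 0.2, -1.6]
width: 36.9
```

>>> apply_moves:
  increments:
    - {"tx": 0.002, "ty": -0.008, "tz": 0, "rx": 0, "ry": 0, "rz": 0.3, "claw": 0.02}
    - {"tx": 0.006, "ty": -0.025, "tz": 0, "rx": 0, "ry": 0, "rz": 0.9, "claw": 0.02}
    - {"tx": 0.012, "ty": -0.05, "tz": 0, "rx": 0, "ry": 0, "rz": 1.8, "claw": 0.02}
    - {"tx": 0.018, "ty": -0.078, "tz": 0, "rx": 0, "ry": 0, "rz": 2.8, "claw": 0.02}
    - {"tx": 0.025, "ty": -0.106, "tz": 0, "rx": 0, "ry": 0, "rz": 3.8, "claw": 0.02}
    - {"tx": 0.032, "ty": -0.135, "tz": 0, "rx": 0, "ry": 0, "rz": 4.8, "claw": 0.02}
    - {"tx": 0.038, "ty": -0.163, "tz": 0, "rx": 0, "ry": 0, "rz": 5.8, "claw": 0.02}
    - {"tx": 0.045, "ty": -0.19, "tz": 0, "rx": 0, "ry": 0, "rz": 6.8, "claw": 0.02}
    - {"tx": 0.05, "ty": -0.214, "tz": 0, "rx": 0, "ry": 0, "rz": 7.6, "claw": 0.02}
    - {"tx": 0.054, "ty": -0.231, "tz": 0, "rx": 0, "ry": 0, "rz": 8.2, "claw": 0.02}
    - {"tx": 0.056, "ty": -0.24, "tz": 0, "rx": 0, "ry": 0, "rz": 8.5, "claw": 0.02}
    - {"tx": 0.057, "ty": -0.2435, "tz": 0, "rx": 0, "ry": 0, "rz": 8.67, "claw": 0.02}

```text
clock: 35.1
eef_pos: [672.4, -3.5, 138.7]
tool_rot: [-3.139, -0.0, 2.05]
force: [-0.5, -0.6, -1.4]
width: 37.1
```

>>> apply_moves:
  increments:
    - {"tx": 0, "ty": 0, "tz": 0, "rx": 0, "ry": 0, "rz": 0, "claw": 0.02}
    - {"tx": 0, "ty": 0, "tz": 0, "rx": 0, "ry": 0, "rz": 0, "claw": 0.02}
    - {"tx": 0, "ty": 0, "tz": 0, "rx": 0, "ry": 0, "rz": 0, "claw": 0.02}
    - {"tx": 0, "ty": 0, "tz": 0, "rx": 0, "ry": 0, "rz": 0, "claw": 0.02}
    - {"tx": 0, "ty": 0, "tz": -0.015, "rx": 0, "ry": 0, "rz": 0, "claw": 0.02}
    - {"tx": 0, "ty": 0, "tz": -0.04, "rx": 0, "ry": 0, "rz": 0, "claw": 0.02}
    - {"tx": 0, "ty": 0, "tz": -0.065, "rx": 0, "ry": 0, "rz": 0, "claw": 0.02}
    - {"tx": 0, "ty": 0, "tz": -0.08, "rx": 0, "ry": 0, "rz": 0, "claw": 0.02}
    - {"tx": 0, "ty": 0, "tz": -0.09, "rx": 0, "ry": 0, "rz": 0, "claw": 0.02}
    - {"tx": 0, "ty": 0, "tz": -0.09, "rx": 0, "ry": 0, "rz": 0, "claw": 0.02}
    - {"tx": 0, "ty": 0, "tz": -0.09, "rx": 0, "ry": 0, "rz": 0, "claw": 0.02}

```text
clock: 36.2
eef_pos: [673.5, -1.0, 50.8]
tool_rot: [3.14, 0.0, 2.052]
force: [0.2, 0.5, -1.1]
width: 36.8
```

```bash
python3 - <<'E'
from h import *
i=get_image("side")[:,:,::-1].copy(); s=read_state(); p=s["eef_pos"]; print(s["clock"],p,s["tool_rot"],s["width"])
j=get_image("top")[:,:,::-1].copy()
o=[]
def box(c,w,h,z,a):
    return [np.array([c[0],c[1],z])+[*(R.from_euler("z",a).as_matrix()[:2,:2]@np.array(q)),0] for q in((w,h),(w,-h),(-w,-h),(-w,h))]
for n,m in(("side",i),("top",j)):
  x,y=(proj(n,(672,-1,60))[0]-[30,30]).astype(int)
  c=cv2.convertScaleAbs(cv2.resize(m[y:y+60,x:x+60],(400,400),interpolation=2),alpha=1.6,beta=10)
  u=(np.array([proj(n,P)[0] for P in box((672.8,-1.5),27,27,12,.482)])-[x,y]+.5)*6.67
  cv2.polylines(c,[u.astype(np.int32)],True,(0,0,255),1); o.append(c)
  b=p[2]-17.5   # underside
  u=(np.array([proj(n,P)[0] for P in box(p,19,19,b,.482)])-[x,y]+.5)*6.67
  cv2.polylines(c,[u.astype(np.int32)],True,(0,255,0),1)
cv2.imwrite("pics/a14.png",np.hstack(o))
E
```

```text
36.25 [673.75269808  -1.02545712  51.26804702] [3.13973644e+00 3.81019504e-04 2.05167076e+00] 37.281174210391505
```

View pics/a14.png

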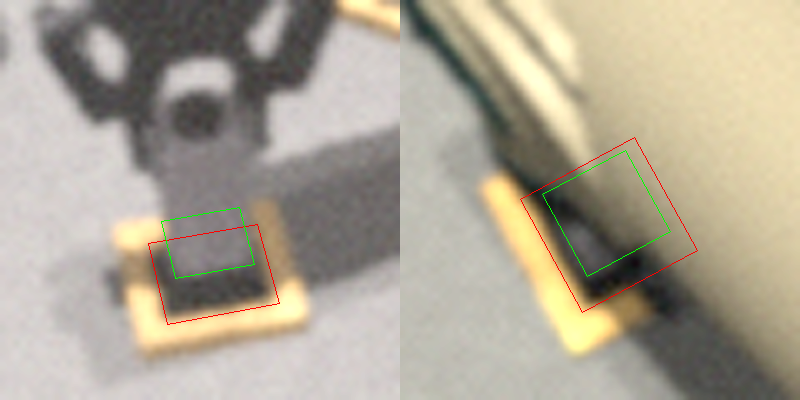

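The tin (green: computed underside) hangs squarely over the recess (red) in the side view. Top view agrees where it is visible. Lower it.

>>> apply_moves:
  increments:
    - {"tx": 0, "ty": 0, "tz": -0.01, "rx": 0, "ry": 0, "rz": 0, "claw": 0.02}
    - {"tx": 0, "ty": 0, "tz": -0.02, "rx": 0, "ry": 0, "rz": 0, "claw": 0.02}
    - {"tx": 0, "ty": 0, "tz": -0.025, "rx": 0, "ry": 0, "rz": 0, "claw": 0.02}
    - {"tx": 0, "ty": 0, "tz": -0.027, "rx": 0, "ry": 0, "rz": 0, "claw": 0.02}
    - {"tx": 0, "ty": 0, "tz": -0.027, "rx": 0, "ry": 0, "rz": 0, "claw": 0.02}

```text
clock: 36.8
eef_pos: [672.6, -1.4, 22.6]
tool_rot: [-3.141, -0.001, 2.052]
force: [-0.6, 0.9, -0.4]
width: 37.0
```

>>> apply_moves:
  increments:
    - {"tx": 0, "ty": 0, "tz": -0.001, "rx": 0, "ry": 0, "rz": 0, "claw": 0.02}
    - {"tx": 0, "ty": 0, "tz": -0.002, "rx": 0, "ry": 0, "rz": 0, "claw": 0.02}
    - {"tx": 0, "ty": 0, "tz": -0.002, "rx": 0, "ry": 0, "rz": 0, "claw": 0.02}

```text
clock: 37.1
eef_pos: [673.3, -1.3, 21.7]
tool_rot: [3.141, 0.0, 2.052]
force: [0.6, 0.5, -0.1]
width: 37.0
```

>>> apply_moves:
  increments:
    - {"tx": 0, "ty": 0, "tz": -0.001, "rx": 0, "ry": 0, "rz": 0, "claw": 0.02}
    - {"tx": 0, "ty": 0, "tz": -0.0015, "rx": 0, "ry": 0, "rz": 0, "claw": 0.02}
    - {"tx": 0, "ty": 0, "tz": -0.0015, "rx": 0, "ry": 0, "rz": 0, "claw": 0.02}

```text
clock: 37.4
eef_pos: [673.4, -1.4, 21.5]
tool_rot: [3.141, 0.001, 2.052]
force: [-1.4, -0.3, 8.7]
width: 37.5
```

Seated at the expected height. Release, rise and move clear for the final check.

>>> apply_moves:
  increments:
    - {"tx": 0, "ty": 0, "tz": 0.001, "rx": 0, "ry": 0, "rz": 0, "claw": 0.045}
    - {"tx": 0, "ty": 0, "tz": 0.001, "rx": 0, "ry": 0, "rz": 0, "claw": 0.06}
    - {"tx": 0, "ty": 0, "tz": 0.001, "rx": 0, "ry": 0, "rz": 0, "claw": 0.085}
    - {"tx": 0, "ty": 0, "tz": 0.001, "rx": 0, "ry": 0, "rz": 0, "claw": 0.085}
    - {"tx": 0, "ty": 0, "tz": 0.001, "rx": 0, "ry": 0, "rz": 0, "claw": 0.085}
    - {"tx": 0, "ty": 0, "tz": 0.02, "rx": 0, "ry": 0, "rz": 0, "claw": 0.085}
    - {"tx": 0, "ty": 0, "tz": 0.06, "rx": 0, "ry": 0, "rz": 0, "claw": 0.085}
    - {"tx": 0, "ty": 0, "tz": 0.1, "rx": 0, "ry": 0, "rz": 0, "claw": 0.085}
    - {"tx": 0, "ty": 0, "tz": 0.14, "rx": 0, "ry": 0, "rz": 0, "claw": 0.085}
    - {"tx": -0.04, "ty": 0, "tz": 0.15, "rx": 0, "ry": 0, "rz": 0, "claw": 0.085}
    - {"tx": -0.08, "ty": 0, "tz": 0.15, "rx": 0, "ry": 0, "rz": 0, "claw": 0.085}
    - {"tx": -0.12, "ty": 0, "tz": 0.15, "rx": 0, "ry": 0, "rz": 0, "claw": 0.085}

```text
clock: 38.6
eef_pos: [552.0, -1.0, 171.6]
tool_rot: [3.14, 0.001, 2.052]
force: [-0.2, 0.3, -0.2]
width: 85.1
```

>>> apply_moves:
  increments:
    - {"tx": -0.04, "ty": 0, "tz": 0, "rx": 0, "ry": 0, "rz": 0, "claw": 0.085}
    - {"tx": -0.08, "ty": 0, "tz": 0, "rx": 0, "ry": 0, "rz": 0, "claw": 0.085}
    - {"tx": -0.12, "ty": 0, "tz": 0, "rx": 0, "ry": 0, "rz": 0, "claw": 0.085}
    - {"tx": -0.12, "ty": 0, "tz": 0, "rx": 0, "ry": 0, "rz": 0, "claw": 0.085}
    - {"tx": -0.12, "ty": 0, "tz": 0, "rx": 0, "ry": 0, "rz": 0, "claw": 0.085}
    - {"tx": -0.12, "ty": 0, "tz": 0, "rx": 0, "ry": 0, "rz": 0, "claw": 0.085}

```text
clock: 39.2
eef_pos: [434.7, -1.1, 170.6]
tool_rot: [3.139, 0.001, 2.051]
force: [0.2, 0.0, -0.9]
width: 85.1
```

```bash
python3 - <<'E'
from h import *
s=read_state(); print(s["clock"],s["eef_pos"],s["force"])
I={n:get_image(n)[:,:,::-1].copy() for n in("top","side")}
for n in I: cv2.imwrite(f"pics/{n}15.png",I[n])
for w,p,z,d in(("small",(510,428),30,20),("large",(628,-243),30,22),("bar",(496,-420),30,22),("tin",(673,-1.5),86,14)):
  for n in I:
    u,v=proj(n,[*p,z])[0].astype(int); t=cv2.resize(I[n][v-d:v+d,u-d:u+d],None,fx=8,fy=8,interpolation=cv2.INTER_CUBIC)
    h=cv2.cvtColor(t,cv2.COLOR_BGR2HSV); m=cv2.inRange(h,(0,0,130),(180,60 if w in("bar","tin") else 85,255)); m=cv2.morphologyEx(m,cv2.MORPH_OPEN,np.ones((9,9)))
    cs=cv2.findContours(m,0,cv2.CHAIN_APPROX_NONE)[0]
    if cs: c=max(cs,key=cv2.contourArea); print(w,n,rect(ray(n,(c[:,0]+.5)/8-.5+[u-d,v-d],z)))
# tin cap dark at z 94 ; can shift by template match
for n in I:
  u,v=proj(n,[673,-1.5,94])[0].astype(int); t=cv2.resize(I[n][v-9:v+9,u-9:u+9],None,fx=8,fy=8,interpolation=2).max(2)
  m=(t<70).astype(np.uint8); cs=cv2.findContours(m,0,1)[0]
  if cs: c=max(cs,key=cv2.contourArea); print("cap",n,rect(ray(n,(c[:,0]+.5)/8-.5+[u-9,v-9],94)))
  a=cv2.imread(f"pics/{n}0.png")
  for nm,P in(("can_a",(629,291.6,92)),("can_b",(602,193,92))):
    u,v=proj(n,P)[0].astype(int); T=a[v-7:v+8,u-7:u+8]; S=I[n][v-13:v+14,u-13:u+14]
    r=cv2.matchTemplate(S,T,cv2.TM_CCOEFF_NORMED); _,mx,_,l=cv2.minMaxLoc(r); print(nm,n,"shift px",l[0]-6,l[1]-6,round(mx,2))
E
```

```text
39.2 [434.72619538  -1.1492964  170.64200345] [ 0.23588254  0.02194154 -0.8880873 ]
small top (array([509.1, 423.9,  40.7,  40.7]), np.float64(0.003))
small side (array([508.4, 434.1,  85.9,  84.1]), np.float64(0.032))
large top (array([ 627.6, -243.9,   61.9,   60.9]), np.float64(-0.469))
large side (array([ 625.4, -229.8,  108.1,  107.7]), np.float64(1.314))
bar top (array([ 496.6, -422.3,   60.4,   32.7]), np.float64(-0.647))
tin top (array([671.4,  -0. ,  39.2,  37.3]), np.float64(-1.124))
tin side (array([659.6, -12.2,  54.4,  19.6]), np.float64(-1.446))
cap top (array([670.5,  -0.8,  20.9,  19.4]), np.float64(0.447))
can_a top shift px 0 0 0.99
can_b top shift px 1 0 0.58
cap side (array([672.6,   3.6,  23.9,  18.9]), np.float64(-0.942))
can_a side shift px 0 0 0.81
can_b side shift px 0 0 0.99
```

All centred and the cans unshifted. Handing in.

```bash
python3 -c "
from cell import *
print(finish_job())"
```

```text
the job is handed in; nothing more can be done
None
```

The large wheel, small wheel, bar and tin were each set down in their own nest and let go, and the job was handed in at about 39 s. `finish_job` gives no verdict.

**Last checks, top camera:**

| Thing | Where it ended (mm) | Its nest (mm) | Distance |
|---|---|---|---|
| Small wheel | (509, 424) | (510, 426) | about 2 mm |
| Large wheel | (628, -244) | (627, -245) | about 1 mm |
| Bar | (497, -422), yaw -0.647 | (496, -421), yaw -0.649 | about 2 mm |
| Tin | (671, 0), cap at (671, -1) | (673, -3) | about 3 mm |

- **Seating:** Each thing met the recess floor within about 1 mm of the height I expected.
- **Round cans:** Template matching gave a shift of 0 to 1 px for both.
- **Gripper:** It ended open, well clear of everything, with no significant force reading.

**What went wrong or disagreed:**
- **TCP height:** The reported TCP height was about 34.5 mm too low. My first grasp closed above the small wheel without touching it. I confirmed the offset by touching the bench lightly, to about 18 N, and corrected every later move.
- **Side camera:** In the final check its measurements of the wheels and the tin's top face were unusable, because the masks merged with the wood or caught only part of the thing. It gave no reading for the bar. The tin's cap did agree, to about 4 mm.
- **can_b:** In the top view its match score was only 0.58 at 1 px shift, probably because the tin next to it is gone. The side view showed no shift at 0.99.

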